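# Key and refit the belt pulley on a sampling pump's gearmotor

### The arm

A 6-joint arm with a two-finger parallel gripper is mounted at the origin on the work surface. World frame = base frame: x ahead of the robot, y to its left, z up, the work surface at z = 0. Lengths are in mm, angles in rad, forces in N, time in s.
With the tool pointing down it reaches from about 275 to 1000 mm from the base axis. Payload 8.4 kg.
Tool frame: the origin (TCP) lies at the centre of the arm's flange, where the gripper is bolted on; the fingertips stand r.tip_extent ahead of it and the grasp point (between the pads) lies 155 mm ahead of it (r.tip_extent is the distance from the TCP to the fingertips, in mm); z points along the fingers, y is the direction in which the jaws open and shut (so a half turn about z gives the same grasp; the last joint's range is limited). The gripper opens to 85 mm and grips with 20 to 120 N. Pads are 22 mm wide; open, the fingers measure 114 mm over their backs; the gripper's body (76 mm by 85 mm) begins 54 mm behind the grasp point. The pads swing forward as they close: fully open they stand 13 mm farther back than shut.
Start: joints at [1.146, 0.353, 1.633, -0, 1.155, -0.002], TCP at [256.447, 569.969, 404.681] pointing down, gripper open.
Joint ranges: [-2.63, 2.63], [-0.92, 2.1], [0.06, 2.66], [-1.3, 4.44], [0, 2.69], [-3.02, 3.02]. Speed limits (rad/s): [2.22, 2.22, 2.79, 3.14, 3.14, 3.14].

### API

Orientations are given as [roll, pitch, yaw] about the fixed x, y, z axes, in that order (R = Rz(yaw) Ry(pitch) Rx(roll)).
In Python, from rig import sense, grab_frame, job, r gives the robot as it stands. The module is installed in compiled form; this text tells all that it offers.
- The arm moves only by the shell command python3 -m creep 'ROWS' [FORCE]. ROWS is JSON, a list of rows, each a list of 7 numbers: the turn, a rotation vector about the tool's x, y, z in rad, then the shift along the tool's x, y, z in mm, then the closure, from 0 (fully open) to 1 (shut). In form: [[wx, wy, wz, dx, dy, dz, fingers], ...]. A call has 1 to 10 rows; each row shifts and turns the pose as measured when the row begins, along the tool's axes as they then stand; what a row does not reach is not made up. A row lasts 1/12 s, in which the tool goes at most 41.7 mm and 7.16 degrees, less where a joint would pass 70% of its speed; a pose out of reach is approached as far as the arm can. A call with a gripper value outside its range is refused whole. The fingers move at their own pace and stop on an object; FORCE is the grip in N (left out, the last holds). Time passes only in rows, so rows that do not move let the fingers close. It gives the time, the measured TCP pose, the force and the opening at its end, in the units of the state.
- sense(): the state, without advancing time (a new reading comes with each control period).
- grab_frame(name): name is "scene" or "top"; returns a dict with "color" (480x640x3 uint8, red, green, blue), "mtx" (3x3 intrinsics, pixels), "distortion" ([k1, k2, p1, p2, k3] as OpenCV has them; the pictures are not rectified), "T" (4x4, takes a point from camera to world coordinates). Camera axes: x right, y down, z forward; pixel columns grow to the right and rows downward; lengths in mm; the calibration is good to about 2 mm. A picture is of the moment at which its call begins. There is no depth.
- job.sign_off(): hands the job in, once; it reports no verdict.
The state is a dict: "clock": time; "qpos": joint angles; "qvel": joint speeds; "joint_efforts": joint torques, N m; "eef_pos": TCP position; "tcp_rot": TCP orientation; "contact_force": force on the tool from outside, world axes, zero at the start; "wrist_torque": the same for the moment, N m; "opening": opening from 0.0 (shut) to 1.0 (fully open).
Only numpy, scipy, OpenCV 4.12 (cv2) and the standard library are available. Lean on these libraries where they do the work, as an engineer would, in place of code of your own. Each camera call takes 0.05 s, during which the arm holds its last target.

### The job

Refit the drive pulley of the sampling pump: drop the brass key upright into the slot of the gearmotor's upright shaft, all the way down into its pocket, then slide the toothed pulley, hub up, over shaft and key with its keyway lined up, and press it gently (well under 50 N) down past the tight dust ring until it sits fully home, flat on the shaft's shoulder. The shaft may stand turned either way, so find the slot by look or by feel without forcing the key (well under 50 N), let go of both parts, and leave everything else where it is.

Things in the scene. Friction and masses are not known exactly. Their poses are not given: they have to be found in the camera images.
- seat (a point): On the axis of the gearmotor's upright shaft, level with the seat: the top of the shaft's steel shoulder (54 mm dia), 70 mm above the table. z is up, x points to the blue motor behind. The shaft, 36 mm dia, stands 42 mm above the seat, end chamfered 2 mm. It is stiff to turn (0.3 N m). In the pocket the key's centre is 11 mm above the seat, about 16.5 mm off the axis, its top level with the shaft's end.
- shaft_end (a point): Centre of the shaft's upper end, 42 mm above the seat. Axes those of the fixed gearbox: the shaft itself stands turned about z by an unmeasured -0.45 to 0.45 rad, and at 0 its key slot faces x. A red line on the end points to the slot: 11.6 mm wide, floor 9.8 mm from the axis, open outwards and upwards, mouth flared 1.5 mm a side in the top 2.5 mm.
- gearmotor: Bolted-down grey gearbox, 124 x 104 mm (foot 150 x 130), top 49 mm above the table, origin on the table under the shaft; blue motor reaches 175 mm along x, 75 mm high. The shaft's key slot goes on as a pocket 20 mm down into the shoulder, from 9.8 to 23.2 mm off the axis, 11.6 mm wide; its floor is 50 mm above the table. It holds the key's foot.
- dust_ring (a joint): Black rubber dust ring round the shoulder, 57 mm inside, 73 mm outside dia: how far it is pushed down, m. At 0 its top is 10 mm above the seat, at 0.010 level with it; starts at 0 to 0.004. Tight: slides down under about 9 N, more than the pulley's weight, and stays where it is pushed. The pulley pushes it down.
- key_center (a point): Brass key, a bar 12 mm (its x, radial in the shaft) x 10 mm (its y, fits the slot's width) x 62 mm tall (z), ends chamfered 1.5 mm, 58 g; its centre, 31 mm from each end. Starts upright in the stand, foot 6 mm above the table, top 42 mm free. Held by its top 17 mm, the fingers stay clear of the shaft while its foot enters the pocket; it drops the rest when let go.
- key_stand: Fixed white stand, 110 x 60 x 26 mm, origin under its centre. Holes 20 mm deep along its x: brass key 30 mm to -x, spare key 30 mm to +x, about 0.75 mm of play round each.
- pulley_center (a point): Toothed belt pulley, 0.3 to 0.6 kg, flat on the table, hub up; on its axis, half-way up its 44 mm. Black toothed part 88 mm dia, 16 mm tall; on it an aluminium hub to grip, 60 mm dia, 28 mm tall. Bore 38 mm, lower edge chamfered 2 mm; keyway 12 mm wide, to 25 mm off the axis, on the x side, flared 1.5 mm a side below; a red mark on the hub shows it. Home: 22 mm above the seat.
- spare_key_center (a point): A smaller dark steel key, 10 x 8 x 40 mm, upright in the same stand, 60 mm from the brass key; its centre. Not needed.
- spare_pulley: Small black pulley, 52 mm diameter, 22 mm tall, on the table; origin under its centre. Not needed.
- jar: Glass jar with blue cap, 56 mm diameter, 85 mm tall; origin under its centre. Not needed.
- vial: Amber vial with red cap, 28 mm diameter, 70 mm tall; origin under its centre. Not needed.
- wrench: Steel wrench, 170 mm long, lying on the table; origin under its middle. Not needed.
- screwdriver: Screwdriver lying on the table; origin under its middle. Not needed.

How it is judged (in metres and radians):
On the way, in this order (a step that is already met when the one before it is completed fails the run):
1. the brass key stands in the slot, its foot at the bottom of the pocket, and has been let go (z of key_center in the frame of seat between 0.0085 and 0.0135 m and horizontal distance between key_center and seat between 0.013 and 0.0205 m and angle between key_center's own z axis and vertical below 0.12 rad and contact force between the fingers and key below 0.3 N), for 0.2 s.
2. the pulley is on the shaft with its keyway over the key (z of key_center in the frame of seat between 0.0085 and 0.0135 m and horizontal distance between key_center and seat between 0.013 and 0.0205 m and angle between key_center's own z axis and vertical below 0.12 rad and z of pulley_center in the frame of seat below 0.055 m and horizontal distance between pulley_center and seat below 0.004 m and angle between the x axis of pulley_center and the x axis of key_center, either way round below 0.2 rad), for 0.1 s.
At the end, for the whole second after the job is handed in: Key upright (0.12 rad) in the shaft slot, foot at the pocket's bottom (height within 2.5 mm); pulley hub up over shaft and key, underside within 1.8 mm of the seat, centred within 4 mm, level within 0.05 rad, keyway in line with the key within 0.2 rad (z of key_center in the frame of seat between 0.0085 and 0.0135 m and horizontal distance between key_center and seat between 0.013 and 0.0205 m and angle between key_center's own z axis and vertical below 0.12 rad and z of pulley_center in the frame of seat between 0.0195 and 0.0238 m and horizontal distance between pulley_center and seat below 0.004 m and angle between pulley_center's own z axis and vertical below 0.05 rad and angle between the x axis of pulley_center and the x axis of key_center, either way round below 0.2 rad); the robot touches nothing.
It fails at once if the key is forced: more than 50 N between key and gearmotor (contact force between key and gearmotor above 50 N).
It fails at once if the pulley is forced: more than 50 N between pulley and gearmotor (contact force between pulley and gearmotor above 50 N).
It fails at once if the pulley jams on the key: more than 50 N between them (contact force between pulley and key above 50 N).
It fails at once if a bystander (spare key, spare pulley, jar, vial, wrench or screwdriver) is moved more than 30 mm (distance of any of spare_key_center, spare_pulley, jar, vial, wrench, screwdriver from where it was at the start of the episode above 0.03 m).
It also fails if it takes over 72 s, if anything falls off the work surface, if the arm or the gripper's body presses on something with over 40 N, if the wrist force passes 120 N, or if a joint passes its speed limit or range.

## Working session

There is one attempt and no reset: what is moved stays moved. The work goes in short steps, Python scripts to look and compute and a shell command to move; the robot and the scene stay as the last step left them, time stands still between calls to the robot, and variables do not carry over. Pictures are saved under pics/ and viewed, and the job is handed in when it is done.

```bash
mkdir -p pics; ls; python3 - <<'E'
from rig import sense, grab_frame, job, r
import cv2,numpy as np
s=sense();print(s); print(r.tip_extent)
for n in ["scene","top"]:
    f=grab_frame(n); cv2.imwrite(f"pics/{n}0.png",f["color"][:,:,::-1]); print(n,f["mtx"].tolist(),f["distortion"],np.round(f["T"],3).tolist())
E
```

```text
pics
{'clock': 0.0, 'qpos': array([ 1.14560637e+00,  3.53667862e-01,  1.63414670e+00,  2.20119367e-06,
        1.15520027e+00, -2.37232095e-03]), 'qvel': array([-5.82977530e-04, -4.99235548e-04,  6.85919627e-04, -1.45845455e-03,
       -3.17510994e-04, -2.72217087e-05]), 'joint_efforts': array([ 2.94370693e-06, -6.05258489e+01, -3.42074454e+01, -3.66763823e-05,
        9.49924404e-03,  1.15246965e-05]), 'eef_pos': array([256.34280081, 569.75029467, 403.94381822]), 'tcp_rot': array([-3.14017048e+00, -5.38641294e-06,  2.71877413e+00]), 'contact_force': array([ 0.46351397, -0.5403501 , -0.12008617]), 'wrist_torque': array([ 0.02240066, -0.02956116, -0.00246643]), 'opening': 1.0011259754202815}
173.4
scene [[619.6297339306798, 0.0, 327.2592594186418], [0.0, 619.6297339306798, 238.44347087701684], [0.0, 0.0, 1.0]] [-0.14355561  0.          0.          0.          0.        ] [[0.568, 0.673, -0.474, 1121.868], [0.823, -0.46, 0.334, -369.73], [0.007, -0.58, -0.815, 1048.324], [0.0, 0.0, 0.0, 1.0]]
top [[582.6611716826144, 0.0, 316.06069469529393], [0.0, 582.6611716826144, 237.24207722588582], [0.0, 0.0, 1.0]] [0.02906497 0.         0.         0.         0.        ] [[0.003, -0.995, 0.103, 415.174], [-1.0, -0.005, -0.02, 29.89], [0.02, -0.103, -0.995, 1374.107], [0.0, 0.0, 0.0, 1.0]]
```

View pics/scene0.png

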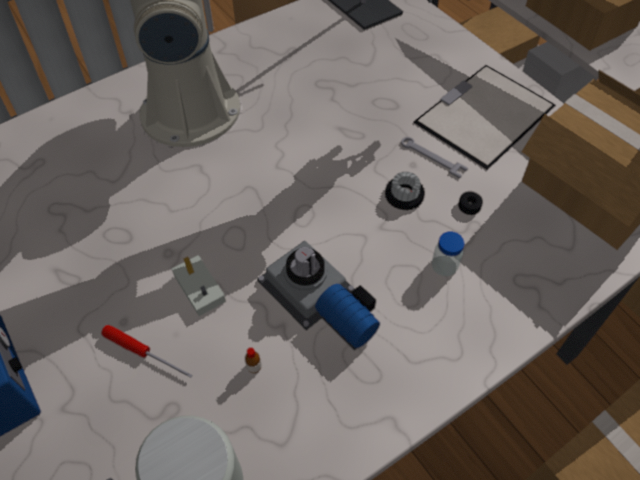

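View pics/top0.png

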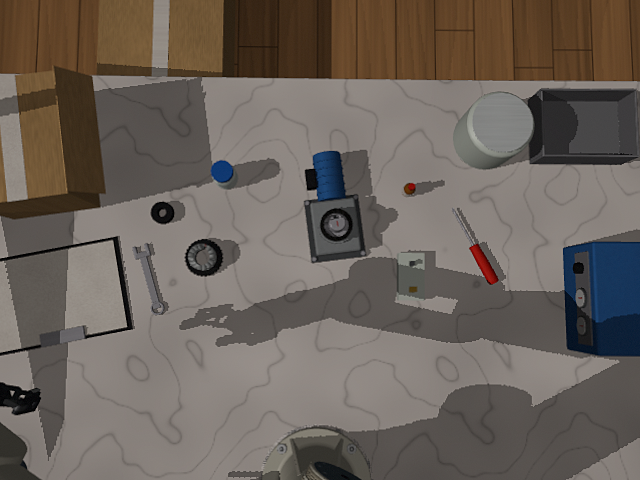

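The scene view shows the brass key in its stand at about (188,265), the gearbox shaft at (304,260) and the pulley at (405,190). In the top view the shaft is at (336,223), the pulley at (203,257), the key at (413,289) and the gripper at the lower left. I'll zoom in on these.

```bash
cat > h.py <<'E'
import cv2,numpy as np
from rig import sense, grab_frame
def ray(f,uv,z):
    p=cv2.undistortPoints(np.array([[uv]],float),f["mtx"],np.array(f["distortion"],float))[0,0]
    T=np.array(f["T"]);d=T[:3,:3]@[p[0],p[1],1];o=T[:3,3]
    return (o+d*(z-o[2])/d[2])
def proj(f,P):
    T=np.linalg.inv(np.array(f["T"]));P=np.array(P,float).reshape(-1,3)
    Q=P@T[:3,:3].T+T[:3,3]
    return cv2.projectPoints(Q,np.zeros(3),np.zeros(3),f["mtx"],np.array(f["distortion"],float))[0].reshape(-1,2)
def crop(f,c,w,s,name):
    x,y=c;I=f["color"][y-w:y+w,x-w:x+w,::-1]
    return cv2.resize(I,None,fx=s,fy=s,interpolation=cv2.INTER_NEAREST)
E
python3 - <<'E'
from h import *
rows=[]
for n,cs in [("scene",[(304,260),(405,190),(195,280)]),("top",[(336,223),(203,257),(413,275)])]:
    f=grab_frame(n); rows.append(np.hstack([crop(f,c,30,4,"") for c in cs]))
cv2.imwrite("pics/z1.png",np.vstack(rows))
E
```

```text
(no output)
```

View pics/z1.png

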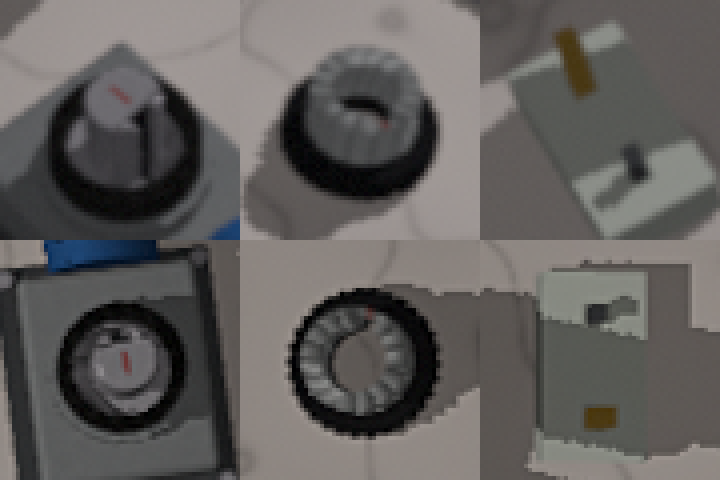

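```bash
python3 - <<'E'
from h import *
F={n:grab_frame(n) for n in("scene","top")}
def blob(f,c,w,hsvlo,hsvhi,name,z,alt=None):
    x,y=c; I=f["color"][y-w:y+w,x-w:x+w]
    H=cv2.cvtColor(I,cv2.COLOR_RGB2HSV)
    m=cv2.inRange(H,hsvlo,hsvhi)
    if alt: m|=cv2.inRange(H,*alt)
    n,l,st,ce=cv2.connectedComponentsWithStats(m)
    i=1+np.argmax(st[1:,4]); ys,xs=np.where(l==i)
    wgt=np.ones(len(xs))
    pts=np.array([ray(f,(a+x-w,b+y-w),z)[:2] for a,b in zip(xs,ys)])
    c=pts.mean(0); U,S,V=np.linalg.svd(pts-c)
    print(name,st[i],"pix",xs.mean()+x-w,ys.mean()+y-w,"world",c.round(1),"dir",V[0].round(3),np.arctan2(V[0][1],V[0][0]).round(3),"ext",(S/np.sqrt(len(xs))*np.sqrt(12)).round(1))
    return xs+x-w,ys+y-w
red=((0,70,60),(12,255,255),((168,70,60),(180,255,255)))
for n,cs,cp in [("scene",(304,260),(405,190)),("top",(336,223),(203,257))]:
    blob(F[n],cs,16,red[0],red[1],n+" redline",112,red[2])
    blob(F[n],cp,25,red[0],red[1],n+" hubmark",44,red[2])
for n,c in [("scene",(188,265)),("top",(413,289))]:
    xs,ys=blob(F[n],c,14,(12,120,40),(35,255,255),n+" brass",68)
    if n=="scene":
        for y in sorted(set(ys)): print(y,xs[ys==y].min(),xs[ys==y].max())
# brass top in top view: 
E
```

```text
scene redline [14  8  4  3  5] pix 303.6 253.2 world [580.4 -40.4] dir [0.966 0.258] 0.261 ext [8.4 2. ]
scene hubmark [31 26  1  1  1] pix 411.0 191.0 world [536.7 258. ] dir [1. 0.] 0.0 ext [0.]
top redline [16 14  3  5  7] pix 337.0 223.0 world [576.9 -40.5] dir [-0.974 -0.228] -2.912 ext [12.5  2.9]
top hubmark [27 12  1  3  3] pix 205.0 245.0 world [533.3 257.1] dir [-1.    -0.023] -3.119 ext [6.5 0. ]
scene brass [10  7  9 16 71] pix 188.35211267605635 265.40845070422534 world [ 455.  -220.7] dir [ 0.981 -0.196] -0.198 ext [35.9  8.4]
258 185 187
259 184 188
260 185 188
261 185 189
262 186 189
263 186 189
264 186 190
265 186 190
266 187 191
267 187 191
268 187 191
269 187 192
270 188 192
271 188 192
272 189 192
273 190 190
top brass [10 12  8  5 39] pix 412.5897435897436 289.05128205128204 world [ 434.5 -212.2] dir [ 0.074 -0.997] -1.497 ext [17.5 10.7]
```

```bash
cat >> h.py <<'E'
def red_moments(f,c,w,z,thr=12):
    x,y=c; I=f["color"][y-w:y+w+1,x-w:x+w+1].astype(float)
    R=np.clip(I[...,0]-(I[...,1]+I[...,2])/2-thr,0,None)
    n,l,st,_=cv2.connectedComponentsWithStats((R>0).astype(np.uint8)); 
    s=[R[l==i].sum() for i in range(1,n)]; i=1+np.argmax(s)
    ys,xs=np.where(l==i); W=R[ys,xs]
    P=np.array([ray(f,(a+x-w,b+y-w),z)[:2] for a,b in zip(xs,ys)])
    m=np.average(P,axis=0,weights=W); C=np.cov(P.T,aweights=W); e,V=np.linalg.eigh(C); v=V[:,1]; v=v*np.sign(v[0])
    return (np.average(xs,weights=W)+x-w,np.average(ys,weights=W)+y-w),m,np.arctan2(v[1],v[0]),np.sqrt(e*12)
E
python3 - <<'E'
from h import *
F={n:grab_frame(n) for n in("scene","top")}
for n,cs,cp in [("scene",(304,254),(411,191)),("top",(337,223),(205,245))]:
    print(n,"line",red_moments(F[n],cs,9,112)); print(n,"mark",red_moments(F[n],cp,6,44))
rows=[]
for n,cs in [("scene",[(304,262),(405,190)]),("top",[(336,223),(203,257)])]:
    rows.append(np.hstack([crop(F[n],c,22,8,"") for c in cs]))
I=np.vstack(rows)
I=cv2.resize(I,(590,590),interpolation=cv2.INTER_NEAREST)
cv2.imwrite("pics/z2.png",I)
I=np.hstack([crop(F["scene"],(197,284),32,6,""),crop(F["top"],(413,275),32,6,"")]);cv2.imwrite("pics/z3.png",I)
E
```

```text
scene line ((np.float64(303.6734693877551), np.float64(253.28231292517006)), array([580.59443049, -40.36339691]), np.float64(0.21324210477570837), array([ 3.22094225, 11.59815806]))
scene mark ((np.float64(410.734693877551), np.float64(190.6530612244898)), array([535.62182197, 258.09853192]), np.float64(-0.5677306565972852), array([3.98424067, 5.61084479]))
top line ((np.float64(337.07939508506615), np.float64(223.062381852552)), array([576.7818981 , -40.70202521]), np.float64(0.22226476564582498), array([ 3.66177572, 11.91104052]))
top mark ((np.float64(204.9468085106383), np.float64(244.91489361702128)), array([533.46534294, 257.25141206]), np.float64(-0.003354430209414433), array([2.11188302, 7.3186001 ]))
```

View pics/z2.png

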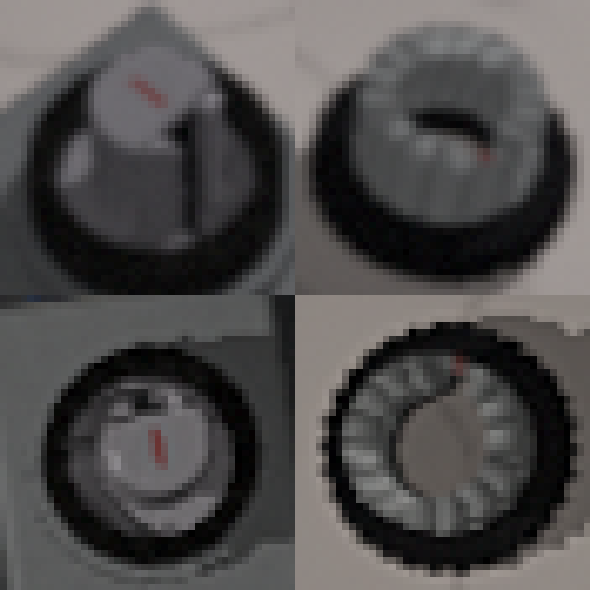

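View pics/z3.png

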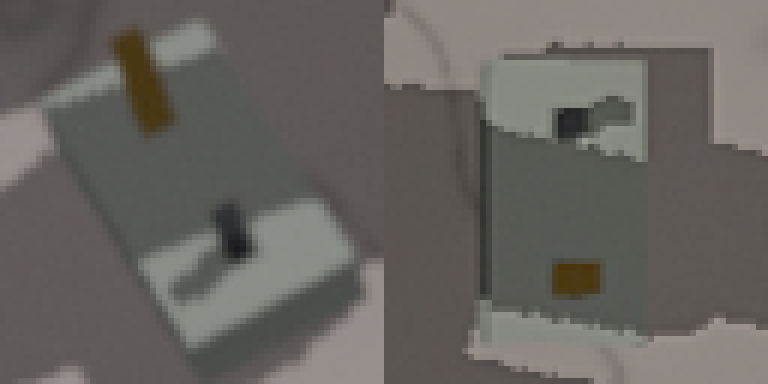

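```bash
cat >> h.py <<'E'
from scipy.optimize import least_squares
from scipy.ndimage import map_coordinates
def circ(f,c0,z,rlo,rhi,sign=0,n=72,ch=None):
    g=f["color"].astype(float).mean(2) if ch is None else f["color"][...,ch].astype(float)
    P=[];c=np.array(c0,float)
    for a in np.linspace(0,2*np.pi,n,endpoint=False):
        rr=np.arange(rlo,rhi,0.25); u=proj(f,np.c_[c[0]+rr*np.cos(a),c[1]+rr*np.sin(a),np.full(len(rr),z)])
        v=map_coordinates(g,[u[:,1],u[:,0]],order=1); d=v[6:]-v[:-6]
        d=np.abs(d) if sign==0 else d*sign
        i=np.argmax(d)
        if d[i]>10: P.append([a,rr[i+3],d[i]])
    P=np.array(P); X=np.c_[c[0]+P[:,1]*np.cos(P[:,0]),c[1]+P[:,1]*np.sin(P[:,0])]
    s=least_squares(lambda q:np.hypot(X[:,0]-q[0],X[:,1]-q[1])-q[2],[*c,(rlo+rhi)/2],loss="soft_l1",f_scale=0.7)
    res=np.abs(s.fun); return s.x,len(P),np.median(np.abs(np.hypot(X[:,0]-s.x[0],X[:,1]-s.x[1])-s.x[2])),P
E
python3 - <<'E'
from h import *
F={n:grab_frame(n) for n in("scene","top")}
for n,c in [("scene",(580.5,-40.4)),("top",(576.8,-40.6))]:
    f=F[n]
    for z,lo,hi,s in [(112,12,22,-1),(78,31,44,1)]:
        q=c
        for k in range(3):
            x,N,m,P=circ(f,q,z,lo,hi,s); q=x[:2]
        print(n,"shaft z",z,x.round(2),N,m.round(2))
for n,c in [("scene",(510,256)),("top",(508,257))]:
    f=F[n]
    for z,lo,hi,s in [(44,25,35,-1),(16,38,50,1),(44,15,23,1)]:
        q=c
        for k in range(3):
            x,N,m,P=circ(f,q,z,lo,hi,s); q=x[:2]
        print(n,"pulley z",z,x.round(2),N,m.round(2))
E
```

```text
scene shaft z 112 [582.95 -40.16  17.4 ] 48 0.89
scene shaft z 78 [587.2  -42.97  38.68] 63 1.51
top shaft z 112 [579.29 -39.59  17.59] 72 0.43
top shaft z 78 [578.03 -39.95  36.62] 72 0.41
scene pulley z 44 [525.27 250.36  31.53] 50 0.58
scene pulley z 16 [515.73 260.41  44.93] 61 1.56
scene pulley z 44 [509.8  265.66  17.45] 33 0.65
top pulley z 44 [506.44 263.86  31.8 ] 72 0.81
top pulley z 16 [507.04 264.47  43.24] 72 0.62
top pulley z 44 [499.15 254.57  19.04] 10 0.42
```

```bash
python3 - <<'E'
from h import *
f=grab_frame("top");I=f["color"].astype(int)
print("B chan-sat rows brass (r-b)")
print((I[283:296,405:422,0]-I[283:296,405:422,2]))
print(I[264:276,405:422].sum(2)//3)
# stand left/right edges by row (gray)
for y in (268,272,276,280,284): print(y,I[y,394:402].sum(1)//3, I[y,430:440].sum(1)//3)
E
```

```text
B chan-sat rows brass (r-b)
[[ 4  3  3  3  3  3  3  3  3  3  3  3  3  3  4  4  3]
 [ 4  3  4  3  3  3  3  3  3  2  3  2  2  4  4  4  3]
 [ 4  5  3  3  2  1  1  2  2  2  1  4  3  2  3  4  5]
 [ 4  4  3  1  4  4  8 16 17 17 17 19 12  2  3  4  3]
 [ 4  4  2  6 29 68 64 60 59 62 63 46 18  1  3  3  3]
 [ 3  4  2  7 37 61 56 55 57 58 59 46 16  0  2  3  4]
 [ 4  4  2  5 38 60 56 57 56 56 59 45 15  0  3  4  3]
 [ 4  4  2  6 38 63 57 56 59 58 60 48 16  0  3  4  4]
 [ 3  3  2  7 35 55 52 53 53 50 44 37 13  0  3  3  3]
 [ 4  4  4  4 16 23 20 17 19 15  9  6  1  3  3  3  3]
 [ 5  4  4  3  2  0  0  0  0 -1  1  2  2  3  3  4  4]
 [ 5  4  3  4  3  4  3  3  2  3  4  3  4  3  4  4  3]
 [ 5  5  3  4  3  4  4  4  3  3  4  4  4  3  3  4  4]]
[[130 137 139 129  81  37  41  42  39  52  74  88 116 141 140 139 139]
 [100 133 133 123  86  40  46  51  66  90  95 116 140 137 134 134 135]
 [ 81  78  79  94 100  67  72  80 119 150 136 135 138 135 134 135 134]
 [ 85  84  84  85  86  88  88  86 107 121  76  99 135 139 134 129 137]
 [ 85  86  87  86  85  86  86  86  83  83  82  78 101 134 116  95 131]
 [ 86  86  87  86  86  86  86  86  84  86  85  85  83  81  80  80  77]
 [ 86  86  86  86  85  85  86  86  86  85  85  85  85  85  85  84  84]
 [ 86  85  88  86  85  87  86  85  86  86  85  85  86  86  85  86  86]
 [ 87  86  85  86  86  86  86  86  85  86  87  86  86  85  85  86  86]
 [ 86  85  86  86  86  85  86  87  86  86  85  85  86  86  86  85  86]
 [ 86  86  86  86  86  86  85  86  85  86  86  87  85  86  86  86  85]
 [ 87  86  86  85  86  86  86  86  86  87  87  84  85  86  85  86  86]]
268 [78 87 79 53 67 89 87 86] [89 89 88 89 88 88 86 86 86 83]
272 [76 81 79 53 67 90 86 87] [89 89 89 89 88 89 89 88 88 88]
276 [81 76 68 54 67 89 88 85] [89 89 89 88 89 89 89 89 89 88]
280 [86 87 78 53 66 89 86 86] [88 89 88 88 89 88 89 89 87 88]
284 [87 87 80 53 66 91 86 86] [88 89 89 88 88 89 89 88 88 89]
```

```bash
python3 - <<'E'
from h import *
f=grab_frame("top");s=grab_frame("scene")
a,b=ray(f,(397,268),26),ray(f,(397,284),26); print("stand edge yaw",np.arctan2((a-b)[1],(a-b)[0]))
r_=ray(f,(416.55,288.8),68); print("brass right edge mid",r_, "centre",r_+[0,5,0])
print("scene key top (186,258.5):",ray(s,(186.2,258.8),68))
print(proj(s,[[434.5,-214.5,68],[434.5,-214.5,26]]))
print("pulley mark yaw", np.arctan2(257.25-264.1,533.47-506.8))
E
```

```text
stand edge yaw -0.011559530859681007
brass right edge mid [ 435.08500514 -221.13176176   68.        ] centre [ 435.08500514 -216.13176176   68.        ]
scene key top (186,258.5): [ 439.27922796 -217.23542421   68.        ]
[[186.33053957 256.40781296]
 [190.14404601 268.26980652]]
pulley mark yaw -0.25140859300970947
```

```bash
python3 -m creep '[[0,0,0,-24,-31.9,0,0],[0,0,0,-24,-31.9,0,0],[0,0,0,-24,-31.9,0,0],[0,0,0,-24,-31.9,0,0],[0,0,0,-24,-31.9,0,0],[0,0,0,-24,-31.9,0,0],[0,0,0,-24,-31.9,0,0],[0,0,0,-24,-31.9,0,0],[0,0,0,-24,-31.9,0,0],[0,0,0,-24,-31.9,0,0]]' 40; python3 -m creep '[[0,0,0,-24,-31.9,0,0],[0,0,0,-24,-31.9,0,0],[0,0,0,-24,-31.9,0,0],[0,0,0,-24,-31.9,0,0],[0,0,0,-24,-31.9,0,0],[0,0,0,-24,-31.9,0,0],[0,0,0,-24,-31.9,0,0],[0,0,0,-24,-31.9,0,0],[0,0,0,-24,-31.9,0,0]]'
python3 -m creep '[[0,0,0.12,0,0,0,0.5],[0,0,0.12,0,0,0,0.5],[0,0,0.12,0,0,0,0.5],[0,0,0.12,0,0,0,0.5],[0,0,0.12,0,0,0,0.5],[0,0,0.12,0,0,0,0.5],[0,0,0.12,0,0,0,0.5],[0,0,0.12,0,0,0,0.5],[0,0,0.12,0,0,0,0.5],[0,0,0.12,0,0,0,0.5]]'
python3 -m creep '[[0,0,0.12,0,0,0,0.5],[0,0,0.12,0,0,0,0.5],[0,0,0.12,0,0,0,0.5],[0,0,0.12,0,0,0,0.5],[0,0,0.12,0,0,0,0.5],[0,0,0.12,0,0,0,0.5],[0,0,0.12,0,0,0,0.5],[0,0,0.12,0,0,0,0.5],[0,0,0.12,0,0,0,0.5],[0,0,0.12,0,0,0,0.5]]'
```

```text
clock: 1.48
eef_pos: [344.9, 172.1, 403.2]
tcp_rot: [3.134, 0.002, 2.73]
contact_force: [1.1, 0.5, 0.0]
opening: 0.999
clock: 2.23
eef_pos: [426.2, -194.5, 405.3]
tcp_rot: [3.13, 0.012, 2.73]
contact_force: [1.3, 0.4, -0.1]
opening: 0.995
clock: 3.07
eef_pos: [427.3, -205.3, 406.5]
tcp_rot: [3.122, -0.003, 1.487]
contact_force: [-0.0, 1.0, 0.7]
opening: 0.5
clock: 3.9
eef_pos: [427.2, -205.2, 407.8]
tcp_rot: [3.137, -0.022, 0.237]
contact_force: [-0.0, 0.4, 0.1]
opening: 0.498
```

```bash
cat >> h.py <<'E'
from scipy.spatial.transform import Rotation as Ro
def delta(x,y,z,yaw):
    s=sense();Rc=Ro.from_euler("xyz",s["tcp_rot"]);Rt=Ro.from_euler("xyz",[np.pi,0,yaw])
    rv=(Rc.inv()*Rt).as_rotvec(); d=Rc.inv().apply(np.array([x,y,z])-s["eef_pos"])
    print("t",round(s["clock"],2),"pos",s["eef_pos"].round(1),"rot",s["tcp_rot"].round(3),"F",s["contact_force"].round(1),"op",round(float(s["opening"]),3))
    print(" turn",rv.round(3),"shift",d.round(1),"| per-row at target attitude: ",Rt.inv().apply(np.array([x,y,z])-s["eef_pos"]).round(1))
E
python3 -c "
from h import *
delta(437,-216.5,260,-0.01)"
```

```text
t 3.9 pos [ 427.2 -205.2  407.8] rot [ 3.137 -0.022  0.237] F [-0.   0.4  0.1] op 0.498
 turn [ 0.002 -0.022  0.247] shift [  3.7  12.6 148. ] | per-row at target attitude:  [  9.9  11.2 147.8]
```

```bash
python3 -m creep '[[0.001,-0.011,0.123,0,0,0,0.5],[0.001,-0.011,0.123,0,0,0,0.5],[0,0,0,5,6,35,0.5],[0,0,0,5,5,35,0.5],[0,0,0,0,0,35,0.5],[0,0,0,0,0,35,0.5],[0,0,0,0,0,8,0.5],[0,0,0,0,0,0,0.5]]'; python3 - <<'E'
from h import *
delta(437,-216.5,260,-0.01)
t=grab_frame("top");s=grab_frame("scene")
cv2.imwrite("pics/k1.png",np.hstack([crop(s,(197,270),40,5,""),crop(t,(413,275),40,5,"")]))
E
```

```text
clock: 4.57
eef_pos: [440.3, -218.2, 259.4]
tcp_rot: [3.136, -0.011, -0.022]
contact_force: [-0.8, 0.1, 0.5]
opening: 0.496
t 4.57 pos [ 440.3 -218.2  259.4] rot [ 3.136 -0.011 -0.022] F [-0.8  0.1  0.5] op 0.496
 turn [ 0.005 -0.011 -0.012] shift [-3.3 -1.7 -0.6] | per-row at target attitude:  [-3.3 -1.7 -0.6]
```

View pics/k1.png

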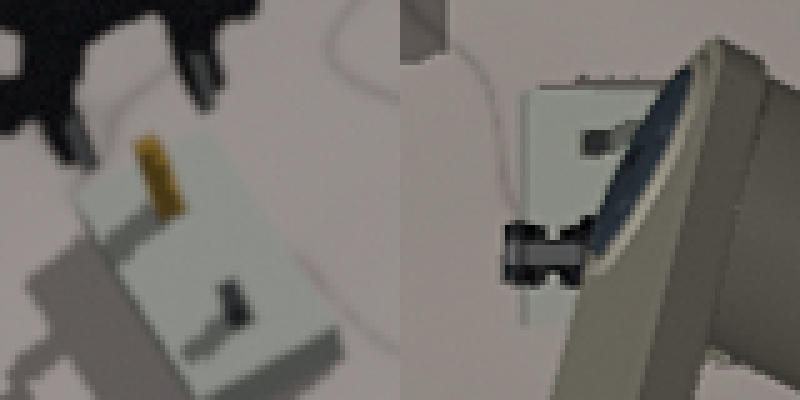

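The scene view shows the two fingertips at about (175,263) and (198,252), with the brass key just below and between them at (185,258). The top view is mostly blocked by the arm. I'll use the tips to correct the calibration.

```bash
python3 - <<'E'
from h import *
s=grab_frame("scene")
p=sense()["eef_pos"]
R=Ro.from_euler("xyz",sense()["tcp_rot"])
for L in (166,173.4):
    # pads inner edges at +-21, width +-11
    P=[p+R.apply([a,b,L]) for b in(-21,21) for a in (-11,0,11)]
    print(L,proj(s,P).round(1).tolist())
I=s["color"][240:275,160:215,::-1]
cv2.imwrite("pics/k2.png",cv2.resize(I,None,fx=14,fy=14,interpolation=cv2.INTER_NEAREST))
E
```

```text
166 [[190.8, 243.8], [193.4, 247.8], [196.0, 251.8], [170.7, 253.8], [173.2, 257.8], [175.7, 261.9]]
173.4 [[191.5, 246.1], [194.0, 250.0], [196.6, 254.1], [171.5, 256.0], [174.0, 260.1], [176.5, 264.2]]
```

View pics/k2.png

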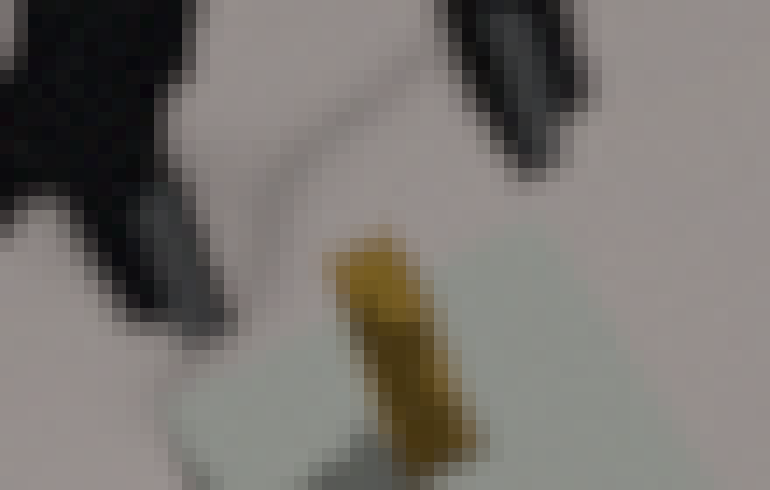

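```bash
python3 -m creep '[[0.005,-0.011,-0.012,-2.3,-1.7,0,0.6],[0,0,0,0,0,10,0.6],[0,0,0,0,0,10,0.6],[0,0,0,0,0,7,0.6],[0,0,0,0,0,4,0.65],[0,0,0,0,0,0,0.65]]' 30; python3 -c "
from h import *
delta(438,-216.7,226,-0.01)"
```

```text
clock: 5.22
eef_pos: [441.4, -218.0, 234.8]
tcp_rot: [3.135, -0.014, -0.008]
contact_force: [0.4, 0.2, -0.5]
opening: 0.35
t 5.22 pos [ 441.4 -218.   234.8] rot [ 3.135 -0.014 -0.008] F [ 0.4  0.2 -0.5] op 0.35
 turn [ 0.007 -0.014  0.001] shift [-3.6 -1.3  8.7] | per-row at target attitude:  [-3.5 -1.2  8.8]
```

```bash
python3 -m creep '[[0.007,-0.014,0,-3.5,-1.3,4,0.65],[0,0,0,0,0,3,0.65],[0,0,0,0,0,0,0.65],[0,0,0,0,0,0,0.65]]'; python3 -c "
from h import *
delta(438,-216.7,226,-0.01)"
```

```text
clock: 5.55
eef_pos: [437.4, -216.4, 226.3]
tcp_rot: [-3.14, 0.003, -0.009]
contact_force: [-0.3, 0.6, -0.6]
opening: 0.352
t 5.55 pos [ 437.4 -216.4  226.3] rot [-3.14e+00  3.00e-03 -9.00e-03] F [-0.3  0.6 -0.6] op 0.352
 turn [-0.001  0.003  0.001] shift [0.6 0.3 0.3] | per-row at target attitude:  [0.6 0.3 0.3]
```

Well aligned, so I'll close gently.

```bash
python3 -m creep '[[0,0,0,0,0,0,0.8],[0,0,0,0,0,0,0.9],[0,0,0,0,0,0,1],[0,0,0,0,0,0,1],[0,0,0,0,0,0,1],[0,0,0,0,0,0,1]]' 40;  python3 - <<'E'
from h import *
delta(438,-216.7,226,-0.01)
s=grab_frame("scene")
I=s["color"][235:280,160:215,::-1]
cv2.imwrite("pics/k3.png",cv2.resize(I,None,fx=12,fy=12,interpolation=cv2.INTER_NEAREST))
E
```

```text
clock: 6.05
eef_pos: [437.7, -216.6, 226.8]
tcp_rot: [-3.141, 0.002, -0.009]
contact_force: [0.7, -0.2, -0.7]
opening: 0.097
t 6.05 pos [ 437.7 -216.6  226.8] rot [-3.141e+00  2.000e-03 -9.000e-03] F [ 0.7 -0.2 -0.7] op 0.097
 turn [-0.001  0.002  0.001] shift [0.3 0.1 0.8] | per-row at target attitude:  [0.3 0.1 0.8]
```

View pics/k3.png

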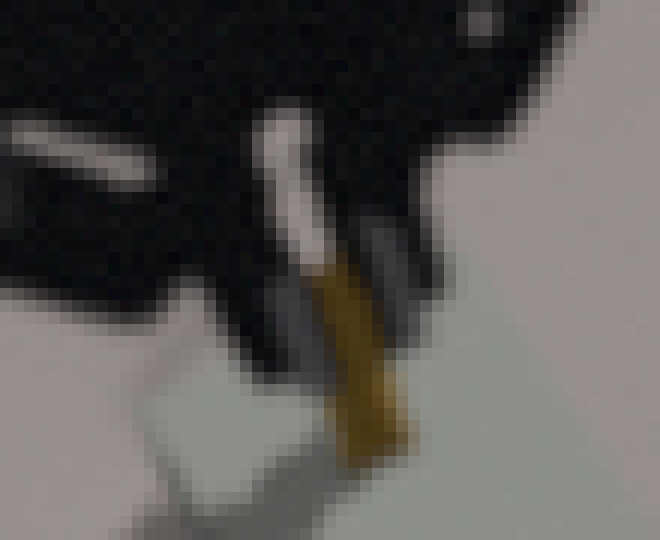

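```bash
python3 -m creep '[[0,0,0,0,0,-6,1],[0,0,0,0,0,-12,1],[0,0,0,0,0,-20,1],[0,0,0,0,0,-25,1],[0,0,0,0,0,-25,1],[0,0,0,0,0,-25,1],[0,0,0,0,0,-10,1],[0,0,0,0,0,0,1]]' 60;  python3 - <<'E'
from h import *
delta(581,-40,348,0.215)
E
```

```text
clock: 6.77
eef_pos: [437.1, -216.4, 356.9]
tcp_rot: [-3.14, 0.005, -0.008]
contact_force: [1.6, 0.5, -1.2]
opening: 0.088
t 6.77 pos [ 437.1 -216.4  356.9] rot [-3.14   0.005 -0.008] F [ 1.6  0.5 -1.2] op 0.088
 turn [-0.003  0.005 -0.223] shift [ 142.5 -177.6    8.6] | per-row at target attitude:  [ 178.2 -141.6    8.9]
```

```bash
python3 -m creep '[[0,0,0,26,-30,0,1],[0,0,0,27,-30,0,1],[0,0,0,27,-30,0,1],[0,0,0,27,-30,0,1],[0,0,0,27,-30,0,1],[0,0,0,16,-20,0,1],[0,0,-0.11,0,0,0,1],[0,0,-0.11,0,0,0,1],[0,0,0,0,0,0,1]]';  python3 - <<'E'
from h import *
delta(597,-36.5,348,0.215)
t=grab_frame("top");s=grab_frame("scene")
cv2.imwrite("pics/s1.png",np.hstack([crop(s,(304,255),40,5,""),crop(t,(336,223),40,5,"")]))
E
```

```text
clock: 7.52
eef_pos: [594.0, -39.2, 352.8]
tcp_rot: [-3.139, 0.005, 0.214]
contact_force: [-0.6, -0.6, -0.5]
opening: 0.093
t 7.52 pos [594.  -39.2 352.8] rot [-3.139  0.005  0.214] F [-0.6 -0.6 -0.5] op 0.093
 turn [-0.003  0.005 -0.001] shift [ 3.6 -2.   4.8] | per-row at target attitude:  [ 3.5 -2.   4.8]
```

View pics/s1.png

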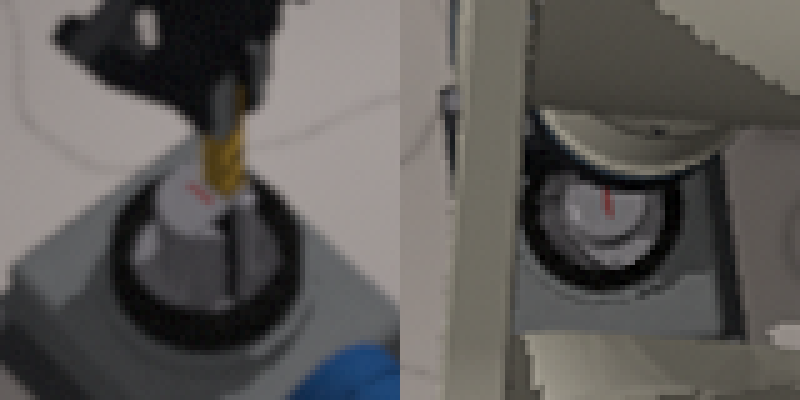

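```bash
cat >> h.py <<'E'
def keycorners(f,z,off=(0,0),h=(6,5)):
    s=sense();R=Ro.from_euler("xyz",s["tcp_rot"]);L=s["eef_pos"][2]-z
    P=[s["eef_pos"]+R.apply([off[0]+a,off[1]+b,L]) for a,b in((h[0],h[1]),(h[0],-h[1]),(-h[0],-h[1]),(-h[0],h[1]))]
    return proj(f,P)
def overlay(f,x0,y0,w,h,sc,polys,name):
    I=cv2.resize(f["color"][y0:y0+h,x0:x0+w,::-1].copy(),None,fx=sc,fy=sc,interpolation=cv2.INTER_NEAREST)
    I=cv2.convertScaleAbs(I,alpha=1.6)
    for p,c in polys: cv2.polylines(I,[np.int32(np.round((np.array(p)-[x0,y0]+0.5)*sc))],True,c,1)
    cv2.imwrite(name,I)
E
python3 - <<'E'
from h import *
s=grab_frame("scene"); z=sense()["eef_pos"][2]-220.8
k=keycorners(s,z); k2=keycorners(s,z+30)
def circle(c,r,z): return proj(s,[[c[0]+r*np.cos(a),c[1]+r*np.sin(a),z] for a in np.linspace(0,6.28,60)])
def slot(c,y,z):
    R=np.array([[np.cos(y),-np.sin(y)],[np.sin(y),np.cos(y)]]); P=[(18,5.8),(9.8,5.8),(9.8,-5.8),(18,-5.8)]
    return proj(s,[[*(R@p+c),z] for p in P])
c=(583,-40.2)
overlay(s,280,225,60,60,12,[(k,(0,255,255)),(circle(c,18,110),(0,255,0)),(circle(c,16,112),(255,255,0)),(circle(c,36.5,78),(0,128,0)),(slot(np.array(c),0.215,112),(255,0,255))],"pics/s2.png")
print(k.round(1),z)
E
```

```text
[[307.5 254.8]
 [311.5 251.5]
 [306.7 247.6]
 [302.8 251. ]] 132.41537304489248
```

View pics/s2.png

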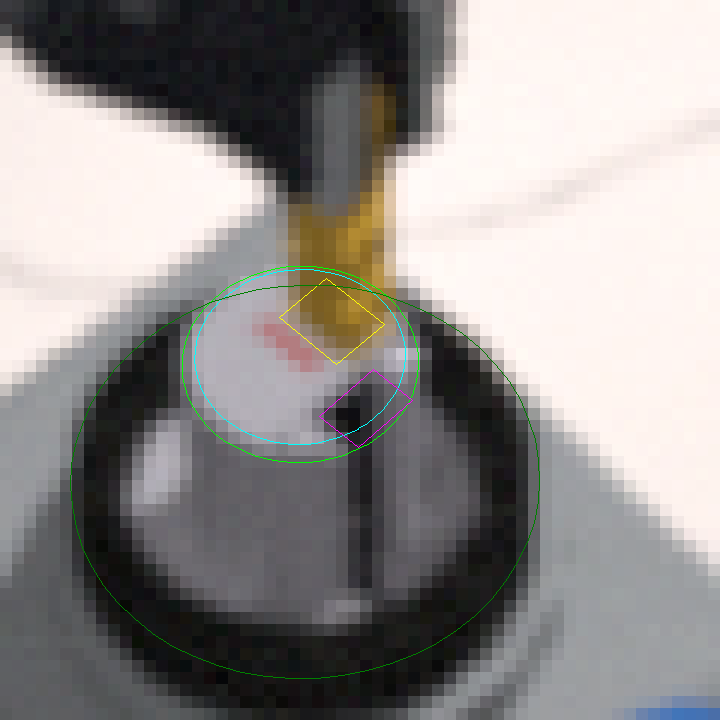

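```bash
python3 - <<'E'
from h import *
s=grab_frame("scene")
c=np.array((583,-40.2))
def pt(y,r,t,z):
    R=np.array([[np.cos(y),-np.sin(y)],[np.sin(y),np.cos(y)]]); return [*(R@np.array([r,t])+c),z]
x0,y0,w,h,sc=292,240,36,46,13
I=cv2.resize(s["color"][y0:y0+h,x0:x0+w,::-1].copy(),None,fx=sc,fy=sc,interpolation=cv2.INTER_CUBIC)
I=cv2.convertScaleAbs(I,alpha=2.0,beta=-40)
J=I.copy()
for y,col in((0.1,(0,255,0)),(0.215,(255,0,255)),(0.33,(0,255,255))):
    for t in(-5.8,5.8):
        r=np.sqrt(18**2-t*t)
        p=proj(s,[pt(y,r,t,109.5),pt(y,r,t,71)])
        cv2.polylines(J,[np.int32((p-[x0,y0]+.5)*sc)],False,col,1)
        print(y,t,p.round(1).tolist())
cv2.imwrite("pics/s3.png",np.hstack([I,J])[:600,:])
print(np.hstack([I,J]).shape)
E
```

```text
0.1 -5.8 [[308.0, 262.6], [308.4, 273.9]]
0.1 5.8 [[312.9, 259.2], [313.2, 270.5]]
0.215 -5.8 [[309.0, 262.2], [309.4, 273.5]]
0.215 5.8 [[313.4, 258.3], [313.7, 269.7]]
0.33 -5.8 [[310.0, 261.7], [310.3, 273.1]]
0.33 5.8 [[313.9, 257.4], [314.1, 268.8]]
(598, 936, 3)
```

View pics/s3.png

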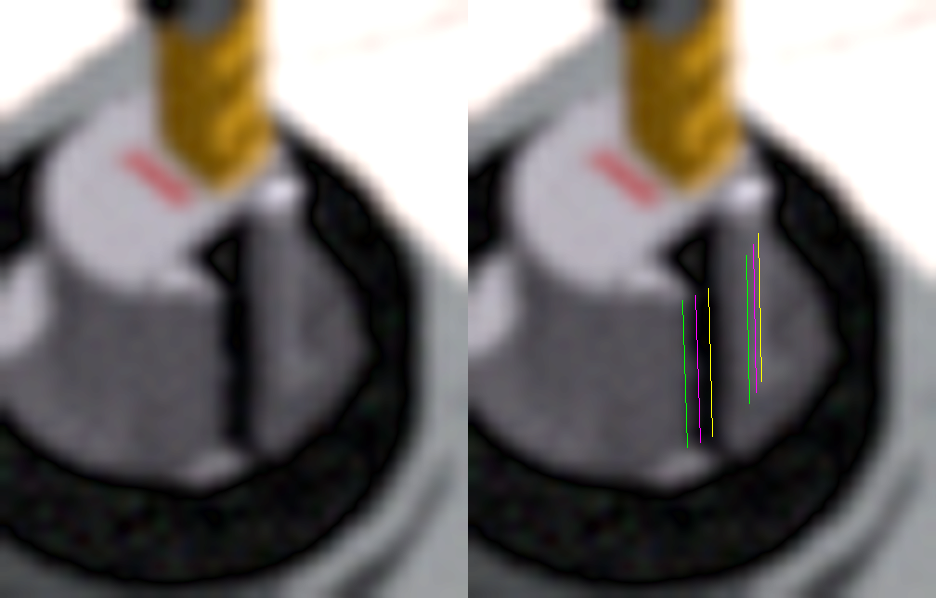

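```bash
python3 -c "
from h import *
delta(598.4,-38.1,337,0.205)"
```

```text
t 7.72 pos [593.4 -40.5 353.4] rot [-3.139  0.005  0.205] F [-1.   0.7 -0.9] op 0.083
 turn [-0.002  0.005 -0.   ] shift [ 5.5 -1.3 16.4] | per-row at target attitude:  [ 5.4 -1.4 16.4]
```

```bash
python3 -m creep '[[0,0,0,2.7,-0.7,6,1],[0,0,0,2.7,-0.6,6,1],[0,0,0,0,0,4,1],[0,0,0,0,0,0,1]]'; cat > look.py <<'E'
from h import *
import sys
n=sys.argv[1]
s=grab_frame("scene"); delta(598.4,-38.1,337,0.205)
x0,y0,w,h,sc=286,236,40,46,13
I=cv2.resize(s["color"][y0:y0+h,x0:x0+w,::-1].copy(),None,fx=sc,fy=sc,interpolation=cv2.INTER_CUBIC)
cv2.imwrite(f"pics/{n}.png",cv2.convertScaleAbs(I,alpha=2.0,beta=-40))
E
python3 look.py s4
```

```text
clock: 8.05
eef_pos: [598.1, -39.5, 336.0]
tcp_rot: [-3.14, 0.004, 0.197]
contact_force: [-0.5, 0.8, -1.4]
opening: 0.092
t 8.1 pos [598.2 -39.5 336.3] rot [-3.14   0.004  0.197] F [ 0.1 -0.3 -0.3] op 0.088
 turn [-0.002  0.004 -0.008] shift [ 0.5 -1.4 -0.7] | per-row at target attitude:  [ 0.5 -1.4 -0.7]
```

View pics/s4.png

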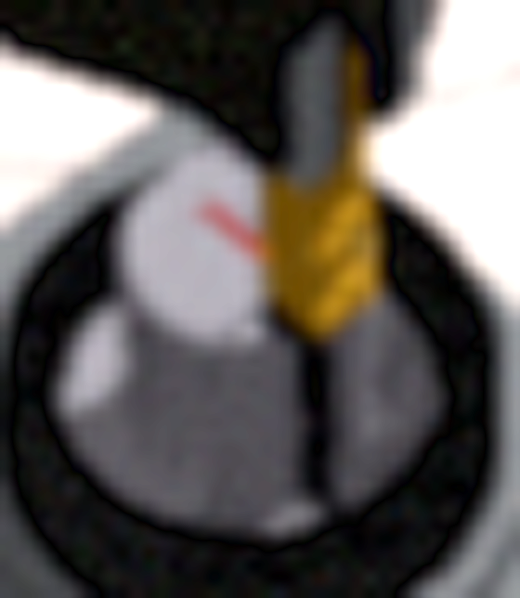

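```bash
python3 - <<'E'
from h import *
s=grab_frame("scene"); p=sense()["eef_pos"]; print(p, sense()["tcp_rot"])
k=keycorners(s,p[2]-220.8,h=(4.5,3.5)); k2=keycorners(s,p[2]-219.3); k3=keycorners(s,p[2]-219.3+20)
polys=[(k,(0,0,255)),(k2,(255,0,0)),([k2[0],k3[0]],(255,0,0)),([k2[1],k3[1]],(255,0,0)),([k2[3],k3[3]],(255,0,0))]
overlay(s,298,244,26,24,30,polys,"pics/s5.png")
E
```

```text
[598.27401518 -39.50272092 336.75064189] [-3.13971029  0.00381029  0.19709984]
```

View pics/s5.png

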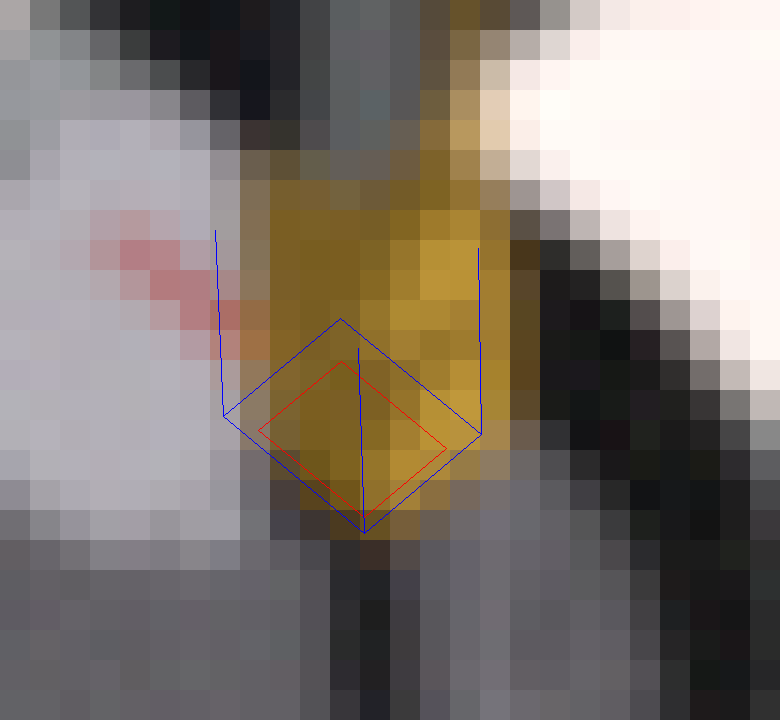

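```bash
python3 -m creep '[[0,0,-0.01,0,-0.8,0,1],[0,0,0,0,0,2,1],[0,0,0,0,0,2,1],[0,0,0,0,0,2,1]]'; python3 look.py s6
```

```text
clock: 8.48
eef_pos: [598.3, -38.8, 331.2]
tcp_rot: [-3.14, 0.002, 0.208]
contact_force: [0.1, 0.4, -0.8]
opening: 0.091
t 8.53 pos [598.2 -38.8 330.8] rot [-3.14e+00  3.00e-03  2.08e-01] F [-0.4 -0.2 -0.4] op 0.09
 turn [-0.002  0.003  0.003] shift [ 0.3 -0.6 -6.2] | per-row at target attitude:  [ 0.4 -0.6 -6.2]
```

View pics/s6.png

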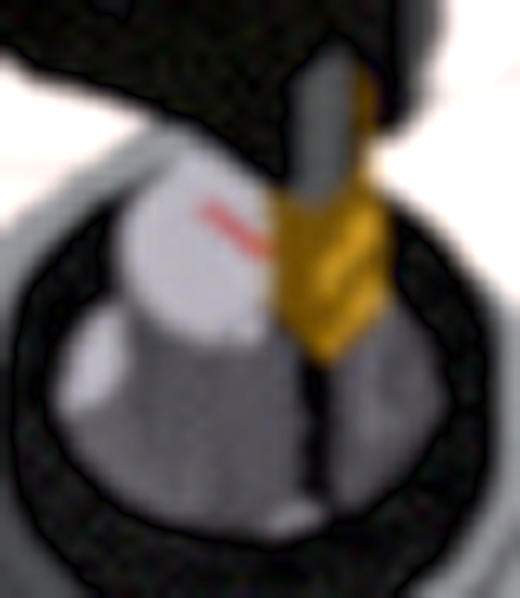

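```bash
python3 -m creep '[[0,0,0,0,0,2,1],[0,0,0,0,0,2,1],[0,0,0,0,0,2,1],[0,0,0,0,0,0,1]]'; python3 look.py s7
```

```text
clock: 8.87
eef_pos: [598.1, -38.5, 324.2]
tcp_rot: [-3.139, 0.003, 0.207]
contact_force: [-0.2, -0.4, -0.7]
opening: 0.088
t 8.92 pos [598.2 -38.5 324.3] rot [-3.139e+00  3.000e-03  2.070e-01] F [-0.7 -0.2 -1.6] op 0.091
 turn [-0.002  0.003  0.002] shift [  0.3  -0.3 -12.7] | per-row at target attitude:  [  0.3  -0.3 -12.7]
```

View pics/s7.png

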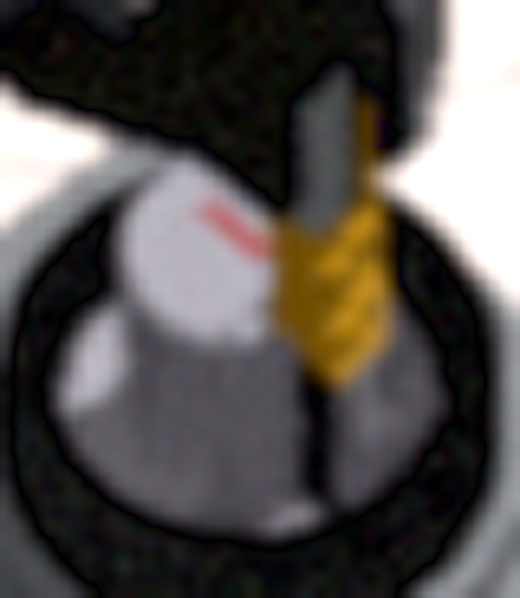

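```bash
python3 -m creep '[[0,0,0,0,0,3,1],[0,0,0,0,0,3,1],[0,0,0,0,0,3,1],[0,0,0,0,0,2,1],[0,0,0,0,0,2,1],[0,0,0,0,0,0,1]]'; python3 look.py s8
```

```text
clock: 9.42
eef_pos: [598.1, -38.5, 309.9]
tcp_rot: [-3.139, 0.003, 0.207]
contact_force: [0.1, 0.0, -1.2]
opening: 0.09
t 9.47 pos [598.2 -38.5 310. ] rot [-3.139e+00  3.000e-03  2.070e-01] F [ 0.   0.6 -1.1] op 0.09
 turn [-0.002  0.003  0.002] shift [  0.2  -0.4 -27. ] | per-row at target attitude:  [  0.3  -0.3 -27. ]
```

View pics/s8.png

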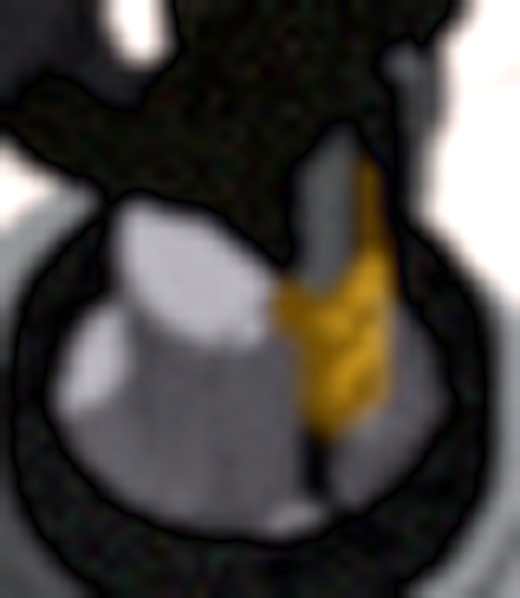

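```bash
python3 -m creep '[[0,0,0,0,0,3,1],[0,0,0,0,0,3,1],[0,0,0,0,0,3,1],[0,0,0,0,0,3,1],[0,0,0,0,0,1,1],[0,0,0,0,0,0,1]]'; python3 -m creep '[[0,0,0,0,0,1.5,1],[0,0,0,0,0,1.5,1],[0,0,0,0,0,0,1]]';python3 look.py s9
```

```text
clock: 9.97
eef_pos: [598.2, -38.4, 295.8]
tcp_rot: [-3.139, 0.002, 0.207]
contact_force: [0.5, 0.0, -0.2]
opening: 0.091
clock: 10.22
eef_pos: [598.2, -38.4, 292.5]
tcp_rot: [-3.139, 0.002, 0.207]
contact_force: [-1.0, 0.5, -1.2]
opening: 0.093
t 10.27 pos [598.3 -38.4 292.6] rot [-3.139e+00  2.000e-03  2.070e-01] F [ 0.3  0.7 -0.8] op 0.093
 turn [-0.002  0.002  0.002] shift [  0.1  -0.4 -44.4] | per-row at target attitude:  [  0.2  -0.3 -44.4]
```

View pics/s9.png

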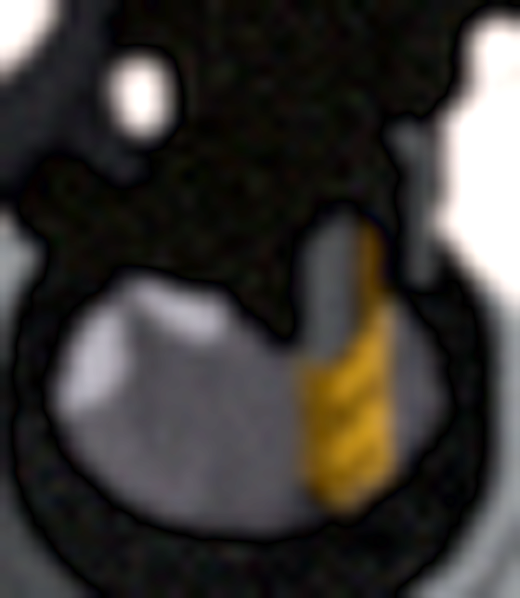

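```bash
python3 -m creep '[[0,0,0,0,0,1.5,1],[0,0,0,0,0,0,1]]'; python3 -m creep '[[0,0,0,0,0,1.2,1],[0,0,0,0,0,0,1]]';python3 -m creep '[[0,0,0,0,0,1.2,1],[0,0,0,0,0,0,1]]'
```

```text
clock: 10.43
eef_pos: [598.3, -38.4, 291.1]
tcp_rot: [-3.139, 0.002, 0.207]
contact_force: [-0.5, 0.5, 0.4]
opening: 0.09
clock: 10.6
eef_pos: [598.3, -38.4, 289.8]
tcp_rot: [-3.14, 0.002, 0.207]
contact_force: [0.3, 0.3, -0.7]
opening: 0.097
clock: 10.77
eef_pos: [598.3, -38.4, 288.7]
tcp_rot: [-3.14, 0.002, 0.207]
contact_force: [-0.8, 0.7, -0.4]
opening: 0.093
```

```bash
python3 -m creep '[[0,0,0,0,0,1.2,1],[0,0,0,0,0,0,1]]'; python3 -m creep '[[0,0,0,0,0,1.2,1],[0,0,0,0,0,0,1]]'; python3 look.py s10
```

```text
clock: 10.93
eef_pos: [598.1, -38.4, 287.4]
tcp_rot: [-3.139, 0.002, 0.207]
contact_force: [-0.5, -0.7, -1.0]
opening: 0.092
clock: 11.1
eef_pos: [598.1, -38.5, 286.0]
tcp_rot: [-3.139, 0.002, 0.207]
contact_force: [-0.8, 1.0, -0.8]
opening: 0.091
t 11.15 pos [598.  -38.4 286. ] rot [-3.139e+00  3.000e-03  2.070e-01] F [-0.2  0.4 -1.2] op 0.092
 turn [-0.002  0.003  0.002] shift [  0.3  -0.4 -51. ] | per-row at target attitude:  [  0.4  -0.3 -51. ]
```

View pics/s10.png

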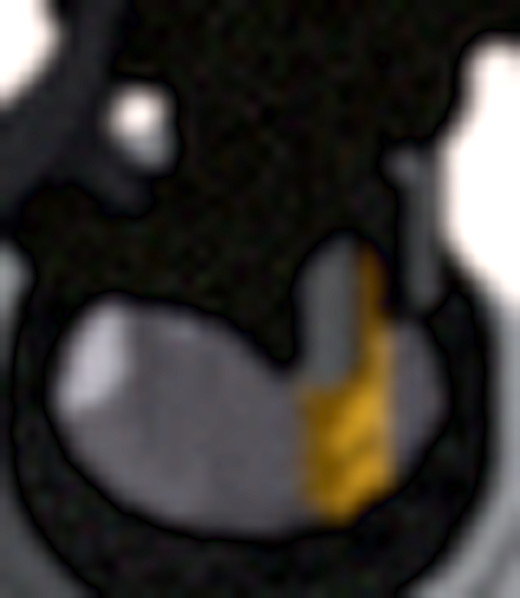

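```bash
python3 -m creep '[[0,0,0,0,0,0,0.8],[0,0,0,0,0,0,0.7],[0,0,0,0,0,0,0.6],[0,0,0,0,0,-1,0.6],[0,0,0,0,0,-5,0.6],[0,0,0,0,0,-15,0.6],[0,0,0,0,0,-25,0.6],[0,0,0,0,0,-25,0.5]]' 30; python3 look.py s11
```

```text
clock: 11.82
eef_pos: [596.9, -38.7, 355.0]
tcp_rot: [-3.138, 0.011, 0.208]
contact_force: [0.9, 0.1, 0.3]
opening: 0.494
t 11.87 pos [598.4 -38.8 360.3] rot [-3.14   0.004  0.208] F [ 2.1 -0.5  3.3] op 0.499
 turn [-0.002  0.004  0.003] shift [ 0.2 -0.6 23.3] | per-row at target attitude:  [ 0.1 -0.7 23.3]
```

View pics/s11.png

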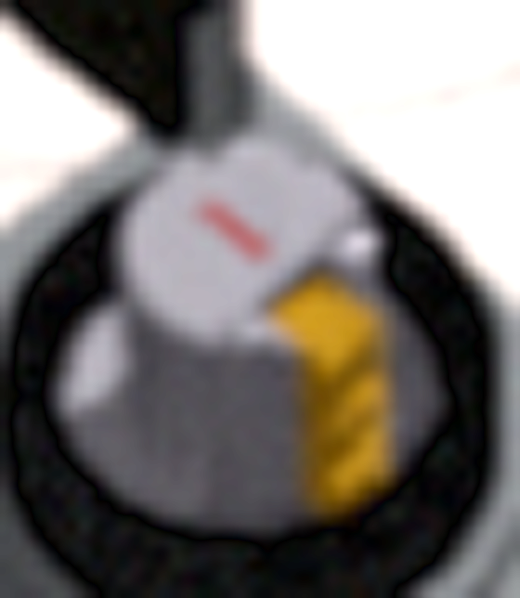

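The key stands in the slot and its top, at about (320,310) in the crop, looks level with the shaft end. Next is the pulley.

```bash
python3 -m creep '[[0,0,0,-3,-30,0,0.3],[0,0,0,-3,-39,0,0.1],[0,0,0,-3,-39,0,0],[0,0,0,-3,-39,0,0],[0,0,0,-3,-39,0,0],[0,0,0,-3,-39,0,0],[0,0,0,-3,-39,0,0],[0,0,0,-3,-30,0,0],[0,0,0.11,0,0,0,0],[0,0,0.11,0,0,0,0]]'; python3 -m creep '[[0,0,0.11,0,0,15,0],[0,0,0.11,0,0,20,0],[0,0,0,0,0,20,0],[0,0,0,0,0,0,0]]'; python3 - <<'E'
from h import *
delta(509.5,263,290,-0.247)
s=grab_frame("scene");t=grab_frame("top")
print(s["color"].shape)
cv2.imwrite("pics/p1.png",np.hstack([crop(s,(405,190),40,5,""),crop(t,(203,257),40,5,"")]))
E
```

```text
clock: 12.7
eef_pos: [513.1, 255.5, 369.8]
tcp_rot: [-3.137, -0.014, -0.02]
contact_force: [-0.9, -0.7, 0.4]
opening: 0.995
clock: 13.03
eef_pos: [514.0, 258.7, 316.7]
tcp_rot: [-3.129, -0.018, -0.255]
contact_force: [-1.0, -0.7, -0.7]
opening: 1.001
t 13.03 pos [514.  258.7 316.7] rot [-3.129 -0.018 -0.255] F [-1.  -0.7 -0.7] op 1.001
 turn [-0.012 -0.018 -0.008] shift [-5.9 -2.7 26.7] | per-row at target attitude:  [-5.4 -3.1 26.7]
(480, 640, 3)
```

View pics/p1.png

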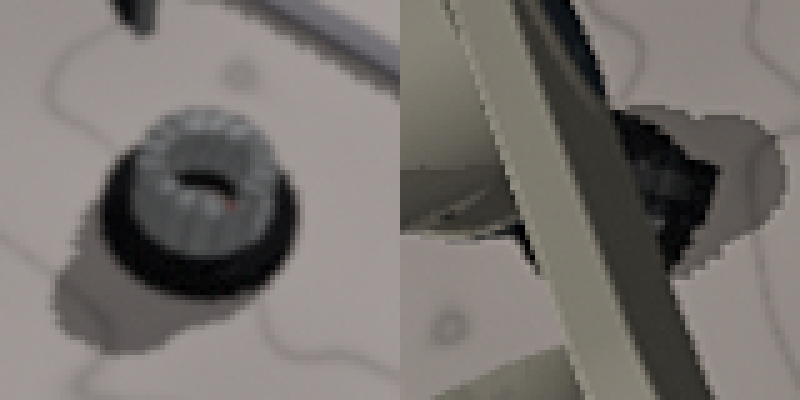

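```bash
python3 - <<'E'
from h import *
s=grab_frame("scene")
def circle(c,r,z): return proj(s,[[c[0]+r*np.cos(a),c[1]+r*np.sin(a),z] for a in np.linspace(0,6.28,60)])
c=(511.3,264.5)
overlay(s,378,162,54,52,12,[(circle(c,30,44),(0,255,0)),(circle(c,19,44),(0,255,255)),(circle(c,44,16),(255,0,255)),(circle(c,44,0),(255,0,0)),(proj(s,[[c[0],c[1],44],[c[0]+28*np.cos(-.247),c[1]+28*np.sin(-.247),44]]),(0,0,255))],"pics/p2.png")
E
```

```text
(no output)
```

View pics/p2.png

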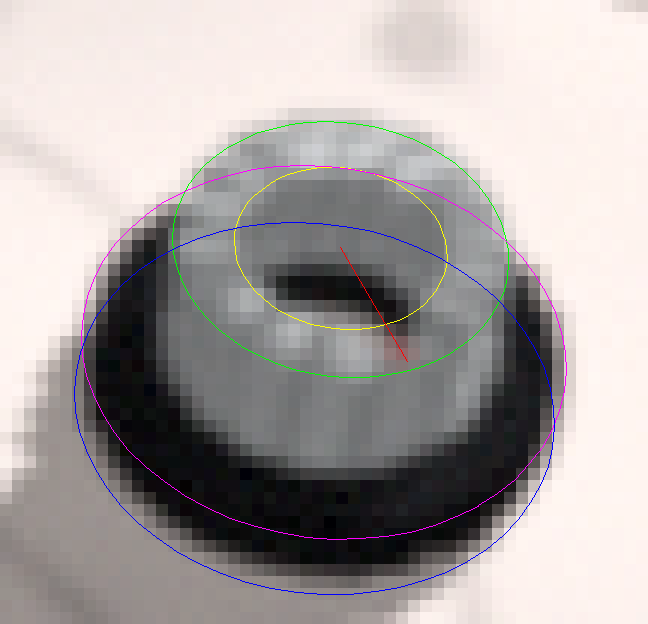

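```bash
python3 -m creep '[[-0.012,-0.018,-0.008,-6,-3.5,10,0],[0,0,0,0,0,25,0],[0,0,0,0,0,20,0],[0,0,0,0,0,5,0],[0,0,0,0,0,0,0]]'; python3 - <<'E'
from h import *
delta(508.7,263.4,200,-0.247)
s=grab_frame("scene")
cv2.imwrite("pics/p3.png",crop(s,(405,180),40,8,""))
E
```

```text
clock: 13.6
eef_pos: [512.5, 266.3, 263.7]
tcp_rot: [-3.134, -0.007, -0.243]
contact_force: [0.4, -0.1, 0.1]
opening: 0.998
t 13.6 pos [512.5 266.3 263.7] rot [-3.134 -0.007 -0.243] F [ 0.4 -0.1  0.1] op 0.998
 turn [-0.008 -0.007  0.005] shift [-3.4  4.2 63.6] | per-row at target attitude:  [-2.9  3.7 63.7]
```

View pics/p3.png

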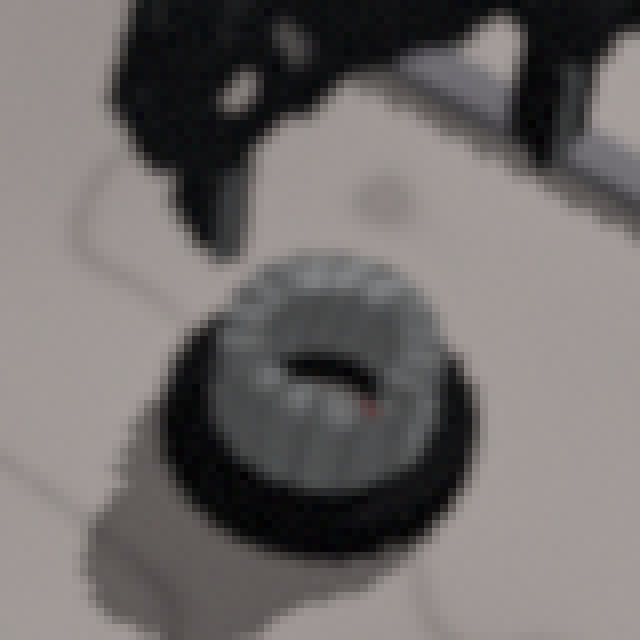

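```bash
python3 -m creep '[[-0.008,-0.007,0.005,-3,4,5,0],[0,0,0,0,0,15,0],[0,0,0,0,0,0,0]]'; python3 - <<'E'
from h import *
delta(508.7,263.4,200,-0.247)
s=grab_frame("scene")
cv2.imwrite("pics/p4.png",crop(s,(405,180),40,8,""))
E
```

```text
clock: 13.9
eef_pos: [509.2, 263.5, 246.6]
tcp_rot: [-3.14, -0.002, -0.248]
contact_force: [-1.8, -0.8, 0.8]
opening: 0.999
t 13.9 pos [509.2 263.5 246.6] rot [-3.14e+00 -2.00e-03 -2.48e-01] F [-1.8 -0.8  0.8] op 0.999
 turn [-0.002 -0.002 -0.001] shift [-0.6  0.3 46.6] | per-row at target attitude:  [-0.5  0.2 46.6]
```

View pics/p4.png

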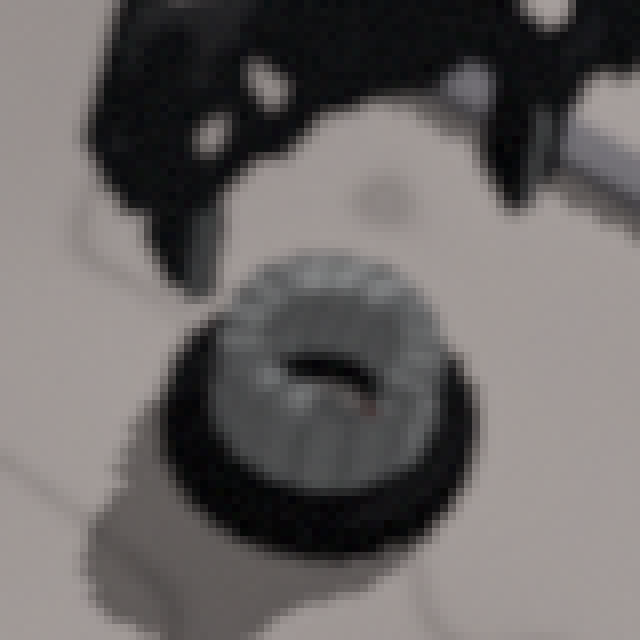

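Centred. I'll go down to TCP z of about 197.

```bash
python3 -m creep '[[0,0,0,0,0,12,0],[0,0,0,0,0,12,0],[0,0,0,0,0,12,0],[0,0,0,0,0,6,0],[0,0,0,0,0,0,0]]'; python3 - <<'E'
from h import *
delta(508.7,263.4,198,-0.247)
s=grab_frame("scene")
cv2.imwrite("pics/p5.png",crop(s,(405,180),40,8,""))
E
```

```text
clock: 14.37
eef_pos: [510.7, 264.1, 204.8]
tcp_rot: [-3.137, -0.006, -0.248]
contact_force: [-0.8, 0.5, -0.9]
opening: 0.995
t 14.37 pos [510.7 264.1 204.8] rot [-3.137 -0.006 -0.248] F [-0.8  0.5 -0.9] op 0.995
 turn [-0.005 -0.006 -0.001] shift [-1.8  1.2  6.8] | per-row at target attitude:  [-1.8  1.1  6.8]
```

View pics/p5.png

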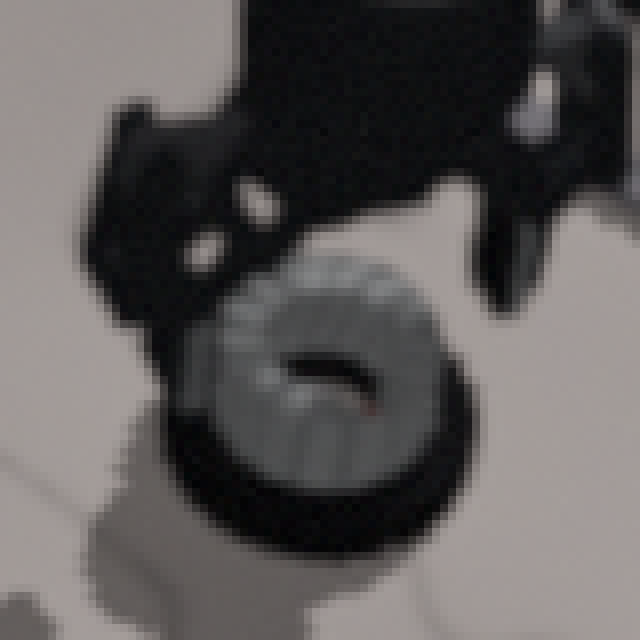

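```bash
python3 - <<'E'
from h import *
s=grab_frame("scene"); st=sense(); p=st["eef_pos"]; R=Ro.from_euler("xyz",st["tcp_rot"])
polys=[]
for sg in(-1,1):
    q=proj(s,[p+R.apply([a,sg*42.5,L]) for a,L in((-11,140),(11,140),(11,163),(-11,163))]); polys.append((q,(0,255,255)))
def circle(c,r,z): return proj(s,[[c[0]+r*np.cos(a),c[1]+r*np.sin(a),z] for a in np.linspace(0,6.28,60)])
for c,col in (((509.5,265.4),(0,255,0)),):
    polys+=[(circle(c,30,44),col),(circle(c,30,18),col)]
print(p)
overlay(s,370,150,60,60,12,polys,"pics/p6.png")
E
```

```text
[510.9125831  264.18773159 205.74396303]
```

View pics/p6.png

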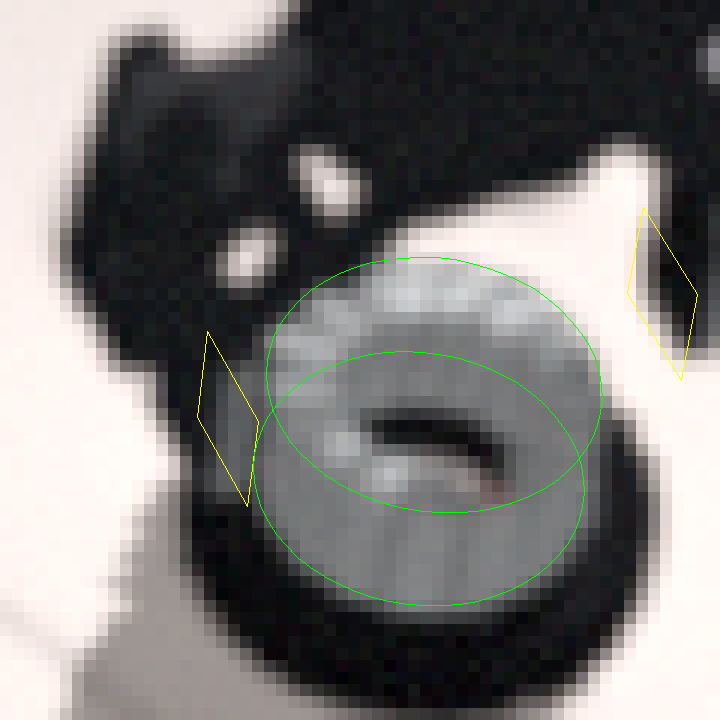

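```bash
python3 -m creep '[[-0.005,-0.006,0,-2.3,1.5,6,0],[0,0,0,0,0,6,0],[0,0,0,0,0,4,0],[0,0,0,0,0,0,0]]'; python3 - <<'E'
from h import *
delta(508.5,263.2,188,-0.247)
s=grab_frame("scene")
cv2.imwrite("pics/p7.png",crop(s,(405,180),40,8,""))
E
```

```text
clock: 14.8
eef_pos: [508.6, 263.5, 189.1]
tcp_rot: [-3.141, -0.001, -0.248]
contact_force: [-0.6, -0.1, -0.5]
opening: 1.0
t 14.8 pos [508.6 263.5 189.1] rot [-3.141e+00 -1.000e-03 -2.480e-01] F [-0.6 -0.1 -0.5] op 1.0
 turn [-0.001 -0.001 -0.001] shift [-0.   0.3  1.1] | per-row at target attitude:  [-0.   0.3  1.1]
```

View pics/p7.png

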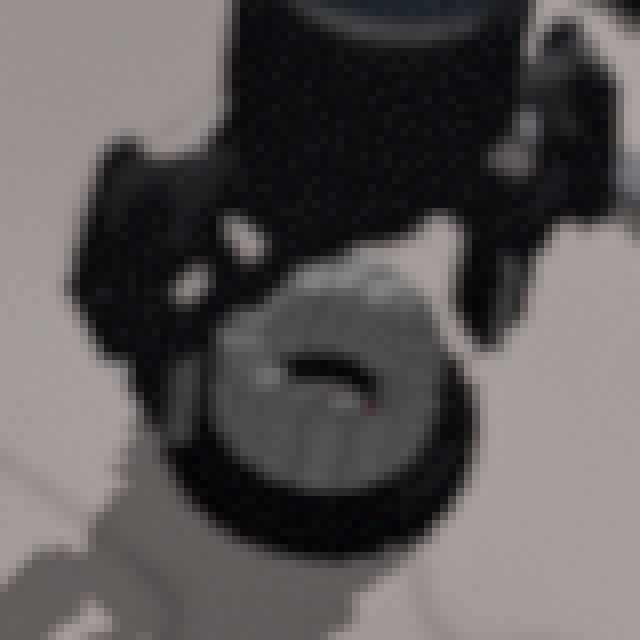

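```bash
python3 -m creep '[[0,0,0,0,0,0,0.15],[0,0,0,0,0,0,0.25],[0,0,0,0,0,0,0.3],[0,0,0,0,0,0,0.4],[0,0,0,0,0,0,0.5],[0,0,0,0,0,0,0.5]]' 60; python3 - <<'E'
from h import *
delta(508.5,263.2,189,-0.247)
s=grab_frame("scene")
cv2.imwrite("pics/p8.png",crop(s,(405,180),40,8,""))
E
```

```text
clock: 15.35
eef_pos: [508.9, 263.8, 190.4]
tcp_rot: [-3.14, -0.002, -0.248]
contact_force: [0.8, 0.2, -1.9]
opening: 0.684
t 15.35 pos [508.9 263.8 190.4] rot [-3.14e+00 -2.00e-03 -2.48e-01] F [ 0.8  0.2 -1.9] op 0.684
 turn [-0.002 -0.002 -0.001] shift [-0.2  0.7  1.4] | per-row at target attitude:  [-0.2  0.7  1.4]
```

View pics/p8.png

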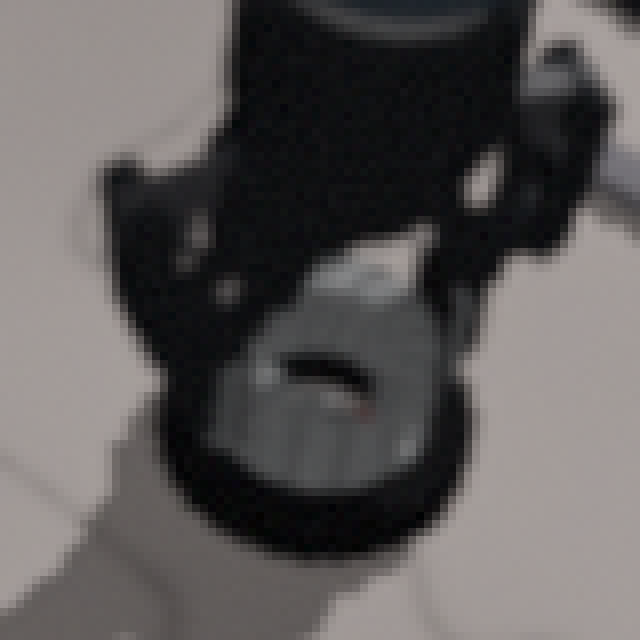

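```bash
python3 -m creep '[[0,0,0,0,0,-4,0.6],[0,0,0,0,0,-12,0.6],[0,0,0,0,0,-25,0.6],[0,0,0,0,0,-30,0.6],[0,0,0,0,0,-30,0.6],[0,0,0,0,0,-30,0.6],[0,0,0,0,0,-15,0.6],[0,0,0,0,0,0,0.6]]' 70;  python3 - <<'E'
from h import *
delta(582,-41.5,350,0.207)
E
```

```text
clock: 16.07
eef_pos: [506.9, 262.6, 344.9]
tcp_rot: [3.139, 0.003, -0.248]
contact_force: [0.6, 0.3, -3.3]
opening: 0.682
t 16.07 pos [506.9 262.6 344.9] rot [ 3.139e+00  3.000e-03 -2.480e-01] F [ 0.6  0.3 -3.3] op 0.682
 turn [ 0.002  0.003 -0.455] shift [147.4 276.4  -4.8] | per-row at target attitude:  [ 11.  313.1  -5.1]
```

```bash
python3 -m creep '[[0,0,0,12,22,-1,0.6],[0,0,0,16,31,-1,0.6],[0,0,0,16,31,-1,0.6],[0,0,0,16,31,-1,0.6],[0,0,0,16,31,0,0.6],[0,0,0,16,31,0,0.6],[0,0,0,16,31,0,0.6],[0,0,0,16,31,0,0.6],[0,0,0,12,22,0,0.6],[0,0,0,0,0,0,0.6]]'; python3 -m creep '[[0,0,-0.11,0,0,0,0.6],[0,0,-0.11,0,0,0,0.6],[0,0,-0.11,0,0,0,0.6],[0,0,-0.11,0,0,0,0.6],[0,0,0,0,0,0,0.6]]';  python3 - <<'E'
from h import *
delta(582,-41.5,325,0.207)
s=grab_frame("scene");t=grab_frame("top")
cv2.imwrite("pics/q1.png",np.hstack([crop(s,(304,245),40,5,""),crop(t,(336,223),40,5,"")]))
E
```

```text
clock: 16.9
eef_pos: [573.9, -34.8, 346.2]
tcp_rot: [3.141, 0.004, -0.242]
contact_force: [1.0, 0.5, -3.2]
opening: 0.68
clock: 17.32
eef_pos: [571.5, -36.7, 341.7]
tcp_rot: [-3.138, 0.011, 0.212]
contact_force: [-0.1, -0.1, -3.6]
opening: 0.679
t 17.32 pos [571.5 -36.7 341.7] rot [-3.138  0.011  0.212] F [-0.1 -0.1 -3.6] op 0.679
 turn [-0.003  0.011  0.005] shift [ 9.5  7.  16.6] | per-row at target attitude:  [ 9.3  6.9 16.7]
```

View pics/q1.png

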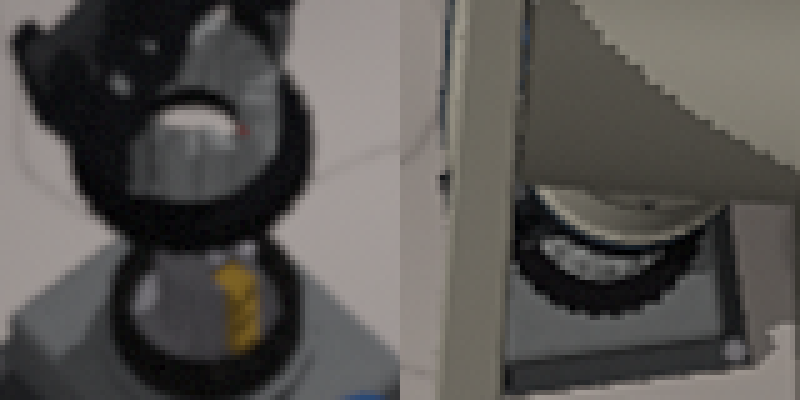

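```bash
python3 -m creep '[[-0.003,0.011,0.005,5,3.5,4,0.6],[0,0,0,4.5,3.5,4,0.6],[0,0,0,0,0,4,0.6],[0,0,0,0,0,0,0.6]]'; cat > look2.py <<'E'
from h import *
import sys
n,cx,cy=sys.argv[1],float(sys.argv[2]),float(sys.argv[3])
s=grab_frame("scene"); st=sense(); p=st["eef_pos"]; delta(582,-41.5,p[2],0.207)
zb=p[2]-190.4; R=Ro.from_euler("xyz",st["tcp_rot"])
c=p[:2]+R.apply([0,0,0])[:2]+[cx,cy]
def circle(c,r,z): return proj(s,[[c[0]+r*np.cos(a),c[1]+r*np.sin(a),z] for a in np.linspace(0,6.28,60)])
a=st["tcp_rot"][2]
polys=[(circle(c,44,zb),(255,0,0)),(circle(c,44,zb+16),(255,0,255)),(circle(c,30,zb+44),(0,255,0)),(circle(c,30,zb+16),(0,255,0)),
(proj(s,[[*c,zb+44],[c[0]+29*np.cos(a),c[1]+29*np.sin(a),zb+44]]),(0,0,255)),
(circle((583,-40.2),18,110),(0,255,255)),(circle((583,-40.2),18,72),(0,255,255))]
print("zb",zb)
overlay(s,275,215,64,64,11,polys,f"pics/{n}.png")
E
python3 look2.py q2 1.7 1.5
```

```text
clock: 17.75
eef_pos: [583.1, -41.3, 328.1]
tcp_rot: [-3.142, -0.001, 0.189]
contact_force: [-0.0, -0.6, -4.3]
opening: 0.679
t 17.8 pos [583.2 -41.3 328.5] rot [ 3.142e+00 -1.000e-03  1.890e-01] F [ 0.2 -0.7 -3.6] op 0.684
 turn [ 0.    -0.001 -0.018] shift [-1.2 -0.  -0. ] | per-row at target attitude:  [-1.2 -0.  -0. ]
zb 138.05334369055262
```

View pics/q2.png

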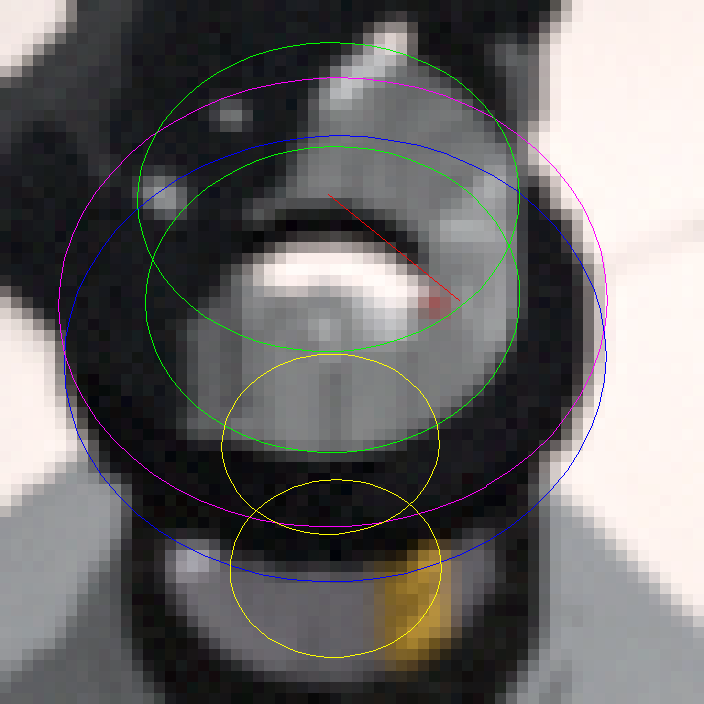

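```bash
python3 -m creep '[[0,0,-0.03,-1.3,0,0,0.6],[0,0,0,0,0,5,0.6],[0,0,0,0,0,5,0.6],[0,0,0,0,0,4,0.6],[0,0,0,0,0,0,0.6]]'; python3 look2.py q3 1.7 1.5
```

```text
clock: 18.22
eef_pos: [582.0, -41.5, 312.7]
tcp_rot: [-3.141, -0.001, 0.216]
contact_force: [-1.8, 0.1, -3.5]
opening: 0.682
t 18.27 pos [582.1 -41.5 313. ] rot [-3.141e+00 -1.000e-03  2.160e-01] F [-1.1 -0.3 -3.5] op 0.681
 turn [-0.    -0.001  0.009] shift [-0.1 -0.  -0. ] | per-row at target attitude:  [-0.1 -0.  -0. ]
zb 122.57930271150335
```

View pics/q3.png

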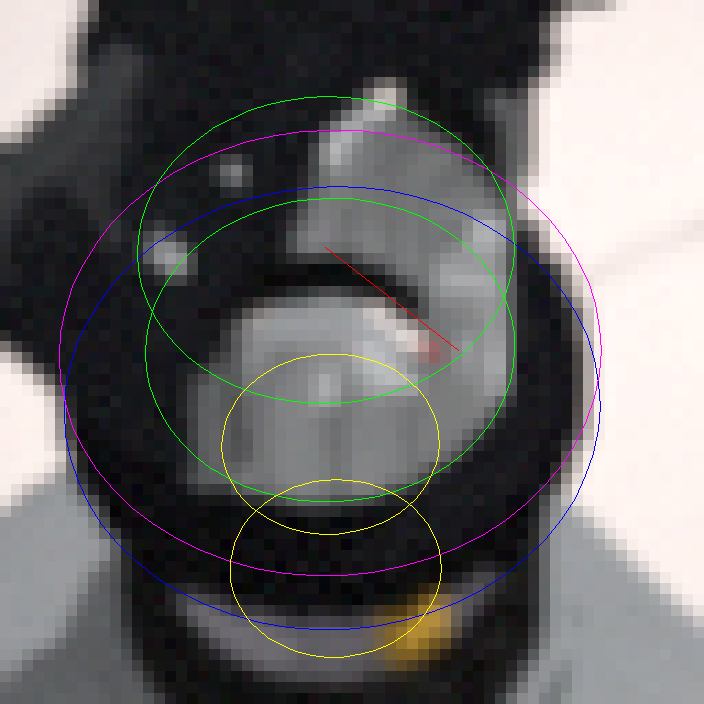

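```bash
python3 -m creep '[[0,0,-0.06,0,0,0,0.6],[0,0,0,0,0,3,0.6],[0,0,0,0,0,3,0.6],[0,0,0,0,0,2,0.6],[0,0,0,0,0,0,0.6]]'; python3 look2.py q4 1.7 1.5
```

```text
clock: 18.68
eef_pos: [582.2, -41.5, 304.2]
tcp_rot: [-3.142, -0.001, 0.273]
contact_force: [-0.0, -0.3, -3.4]
opening: 0.683
t 18.73 pos [582.3 -41.5 304.4] rot [-3.142e+00 -1.000e-03  2.730e-01] F [-0.  -0.9 -3.6] op 0.682
 turn [-0.    -0.001  0.066] shift [-0.3 -0.  -0. ] | per-row at target attitude:  [-0.3 -0.  -0. ]
zb 113.95266816425894
```

View pics/q4.png

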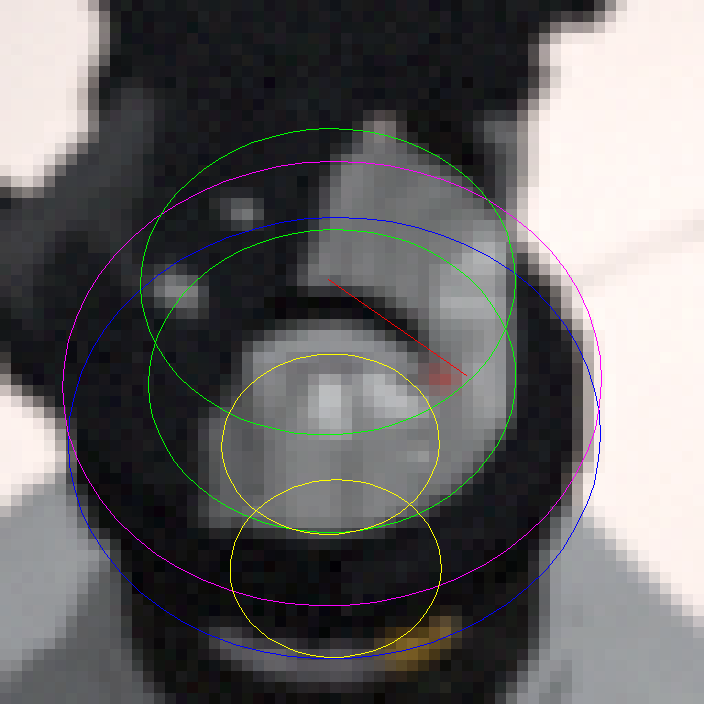

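```bash
python3 -m creep '[[0,0,-0.02,0,0,1.5,0.6],[0,0,0,0,0,0,0.6]]'; python3 -m creep '[[0,0,0,0,0,1.2,0.6],[0,0,0,0,0,0,0.6]]';python3 -m creep '[[0,0,0,0,0,1.2,0.6],[0,0,0,0,0,0,0.6]]'
```

```text
clock: 18.9
eef_pos: [582.3, -41.5, 302.7]
tcp_rot: [3.142, -0.001, 0.294]
contact_force: [0.4, 0.3, -3.7]
opening: 0.68
clock: 19.07
eef_pos: [582.4, -41.5, 301.5]
tcp_rot: [3.141, -0.001, 0.294]
contact_force: [-0.1, 0.1, -3.7]
opening: 0.683
clock: 19.23
eef_pos: [582.4, -41.5, 300.3]
tcp_rot: [3.141, -0.002, 0.293]
contact_force: [0.1, 0.3, -3.1]
opening: 0.685
```

```bash
python3 -m creep '[[0,0,0,0,0,1.2,0.6],[0,0,0,0,0,0,0.6]]'; python3 -m creep '[[0,0,0,0,0,1.2,0.6],[0,0,0,0,0,0,0.6]]'; python3 -m creep '[[0,0,0,0,0,1.2,0.6],[0,0,0,0,0,0,0.6]]'
```

```text
clock: 19.4
eef_pos: [582.5, -41.5, 299.1]
tcp_rot: [3.141, -0.002, 0.293]
contact_force: [0.2, -1.4, -2.8]
opening: 0.677
clock: 19.57
eef_pos: [582.5, -41.5, 297.8]
tcp_rot: [3.141, -0.002, 0.293]
contact_force: [0.4, -1.1, -3.9]
opening: 0.681
clock: 19.73
eef_pos: [582.3, -41.4, 296.5]
tcp_rot: [-3.141, -0.001, 0.293]
contact_force: [-0.5, 0.1, -4.2]
opening: 0.678
```

```bash
python3 -m creep '[[0,0,0,0,0,2,0.6],[0,0,0,0,0,2,0.6],[0,0,0,0,0,0,0.6]]'; python3 -m creep '[[0,0,0,0,0,2,0.6],[0,0,0,0,0,2,0.6],[0,0,0,0,0,0,0.6]]'; python3 look2.py q5 1.7 1.5
```

```text
clock: 19.98
eef_pos: [582.1, -41.3, 292.0]
tcp_rot: [-3.141, -0.001, 0.293]
contact_force: [0.6, 0.3, -3.5]
opening: 0.681
clock: 20.23
eef_pos: [582.1, -41.3, 287.4]
tcp_rot: [-3.141, -0.001, 0.293]
contact_force: [0.2, 0.5, -3.4]
opening: 0.681
t 20.28 pos [582.2 -41.3 287.6] rot [-3.141e+00 -1.000e-03  2.930e-01] F [-0.6 -0.1 -3.3] op 0.683
 turn [-0.    -0.001  0.086] shift [-0.2  0.1 -0. ] | per-row at target attitude:  [-0.2  0.1  0. ]
zb 97.1975051653695
```

View pics/q5.png

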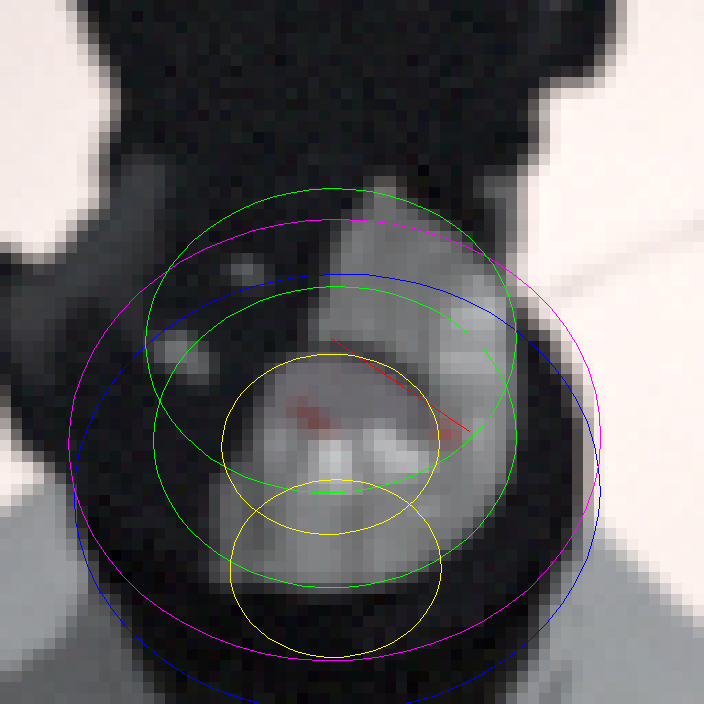

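```bash
python3 -m creep '[[0,0,0,0,0,2,0.6],[0,0,0,0,0,2,0.6],[0,0,0,0,0,2,0.6],[0,0,0,0,0,0,0.6]]'; python3 -m creep '[[0,0,0,0,0,2,0.6],[0,0,0,0,0,2,0.6],[0,0,0,0,0,0,0.6]]'; python3 -m creep '[[0,0,0,0,0,1.5,0.6],[0,0,0,0,0,0,0.6]]';  python3 -m creep '[[0,0,0,0,0,1.5,0.6],[0,0,0,0,0,0,0.6]]'
```

```text
clock: 20.62
eef_pos: [582.1, -41.3, 281.0]
tcp_rot: [-3.141, -0.001, 0.293]
contact_force: [-0.3, -0.8, -3.4]
opening: 0.677
clock: 20.87
eef_pos: [582.1, -41.3, 276.6]
tcp_rot: [-3.141, -0.001, 0.293]
contact_force: [-0.4, -0.0, -2.9]
opening: 0.68
clock: 21.03
eef_pos: [582.1, -41.3, 274.8]
tcp_rot: [-3.141, -0.001, 0.293]
contact_force: [0.0, -0.1, -3.8]
opening: 0.678
clock: 21.2
eef_pos: [582.2, -41.3, 273.2]
tcp_rot: [-3.141, -0.001, 0.293]
contact_force: [-0.4, 0.1, -4.0]
opening: 0.678
```

```bash
for i in 1; do python3 -m creep '[[0,0,0,0,0,1.5,0.6],[0,0,0,0,0,0,0.6]]'; python3 -m creep '[[0,0,0,0,0,1.5,0.6],[0,0,0,0,0,0,0.6]]'; python3 -m creep '[[0,0,0,0,0,1.5,0.6],[0,0,0,0,0,0,0.6]]'; done
```

```text
clock: 21.37
eef_pos: [582.2, -41.3, 271.6]
tcp_rot: [-3.141, -0.001, 0.293]
contact_force: [-0.6, -0.2, -3.1]
opening: 0.679
clock: 21.53
eef_pos: [582.2, -41.3, 270.1]
tcp_rot: [-3.141, -0.001, 0.293]
contact_force: [-0.1, -0.1, -3.5]
opening: 0.679
clock: 21.7
eef_pos: [582.2, -41.3, 269.0]
tcp_rot: [-3.141, -0.001, 0.293]
contact_force: [-1.2, -0.1, -3.5]
opening: 0.682
```

```bash
python3 -m creep '[[0,0,0,0,0,1.2,0.6],[0,0,0,0,0,0,0.6]]'; python3 -m creep '[[0,0,0,0,0,1.2,0.6],[0,0,0,0,0,0,0.6]]'; python3 -m creep '[[0,0,0,0,0,1.2,0.6],[0,0,0,0,0,0,0.6]]'
```

```text
clock: 21.87
eef_pos: [582.2, -41.3, 268.1]
tcp_rot: [-3.141, -0.001, 0.293]
contact_force: [-0.7, 0.0, -3.3]
opening: 0.682
clock: 22.03
eef_pos: [582.2, -41.3, 267.1]
tcp_rot: [-3.141, -0.001, 0.293]
contact_force: [-1.6, 0.9, -3.4]
opening: 0.679
clock: 22.2
eef_pos: [582.1, -41.3, 266.0]
tcp_rot: [-3.141, -0.001, 0.293]
contact_force: [-1.5, 0.1, -3.2]
opening: 0.677
```

```bash
python3 -m creep '[[0,0,0,0,0,1.2,0.6],[0,0,0,0,0,0,0.6]]'; python3 -m creep '[[0,0,0,0,0,1.2,0.6],[0,0,0,0,0,0,0.6]]'; python3 look2.py q6 1.7 1.5
```

```text
clock: 22.37
eef_pos: [582.1, -41.3, 264.8]
tcp_rot: [-3.141, -0.001, 0.293]
contact_force: [-1.0, -0.3, -1.2]
opening: 0.68
clock: 22.53
eef_pos: [582.1, -41.3, 263.6]
tcp_rot: [-3.141, -0.001, 0.293]
contact_force: [-2.6, -1.0, -1.2]
opening: 0.681
t 22.58 pos [582.2 -41.3 263.6] rot [-3.141e+00 -1.000e-03  2.930e-01] F [-2.5 -0.6  0.4] op 0.679
 turn [-0.    -0.001  0.086] shift [-0.2  0.1 -0. ] | per-row at target attitude:  [-0.2  0.2  0. ]
zb 73.19911117752466
```

View pics/q6.png

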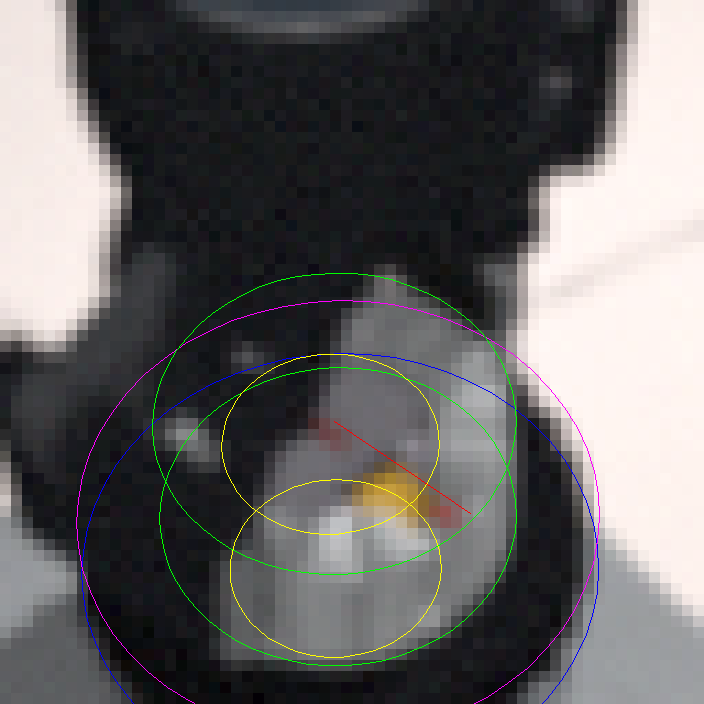

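```bash
python3 -m creep '[[0,0,0,0,0,1.2,0.6],[0,0,0,0,0,0,0.6]]'; python3 -m creep '[[0,0,0,0,0,1.2,0.6],[0,0,0,0,0,0,0.6]]'
```

```text
clock: 22.75
eef_pos: [582.1, -41.3, 262.4]
tcp_rot: [-3.141, -0.001, 0.293]
contact_force: [-1.4, 0.2, -1.9]
opening: 0.678
clock: 22.92
eef_pos: [582.1, -41.3, 261.2]
tcp_rot: [-3.141, -0.001, 0.293]
contact_force: [-2.2, 0.7, -0.2]
opening: 0.679
```

```bash
python3 -m creep '[[0,0,0,0,0,1,0.6],[0,0,0,0,0,0,0.6]]'; python3 -m creep '[[0,0,0,0,0,1,0.6],[0,0,0,0,0,0,0.6]]'; python3 -c "
from h import *
s=sense();print(s['wrist_torque'].round(2),s['joint_efforts'].round(1))"
```

```text
clock: 23.08
eef_pos: [582.2, -41.3, 260.4]
tcp_rot: [-3.141, -0.001, 0.293]
contact_force: [-3.0, 0.7, 1.7]
opening: 0.683
clock: 23.25
eef_pos: [582.2, -41.3, 260.5]
tcp_rot: [-3.141, -0.001, 0.293]
contact_force: [-1.6, 0.4, -4.5]
opening: 0.676
[0.12 0.16 0.01] [ -0.2 -63.1 -28.8  -0.1  -0.3   0. ]
```

```bash
python3 -m creep '[[0,0,0,0,0,1.2,0.6]]'; python3 -m creep '[[0,0,0,0,0,1.5,0.6]]'; python3 -m creep '[[0,0,0,0,0,1.5,0.6]]'
```

```text
clock: 23.33
eef_pos: [582.2, -41.3, 260.3]
tcp_rot: [-3.141, -0.001, 0.293]
contact_force: [-9.6, 0.5, 27.3]
opening: 0.678
clock: 23.42
eef_pos: [582.3, -41.3, 260.3]
tcp_rot: [-3.141, -0.001, 0.293]
contact_force: [-11.6, 0.6, 27.7]
opening: 0.679
clock: 23.5
eef_pos: [582.2, -41.4, 260.3]
tcp_rot: [-3.141, -0.001, 0.293]
contact_force: [-9.4, 0.5, 21.8]
opening: 0.676
```

```bash
python3 -m creep '[[0,0,0,0,0,0,0.6],[0,0,0,0,0,0,0.3],[0,0,0,0,0,0,0.15],[0,0,0,0,0,0,0],[0,0,0,0,0,0,0],[0,0,0,0,0,0,0]]'; python3 look2.py q7 1.7 1.5
```

```text
clock: 24.0
eef_pos: [583.5, -41.5, 260.0]
tcp_rot: [3.14, -0.005, 0.293]
contact_force: [-0.6, -0.3, -1.4]
opening: 0.998
t 24.05 pos [583.4 -41.4 260. ] rot [ 3.141 -0.005  0.293] F [ 0.1 -0.6  0.4] op 0.997
 turn [ 0.001 -0.005  0.086] shift [-1.4 -0.3 -0. ] | per-row at target attitude:  [-1.4 -0.2 -0. ]
zb 69.6176128068843
```

View pics/q7.png

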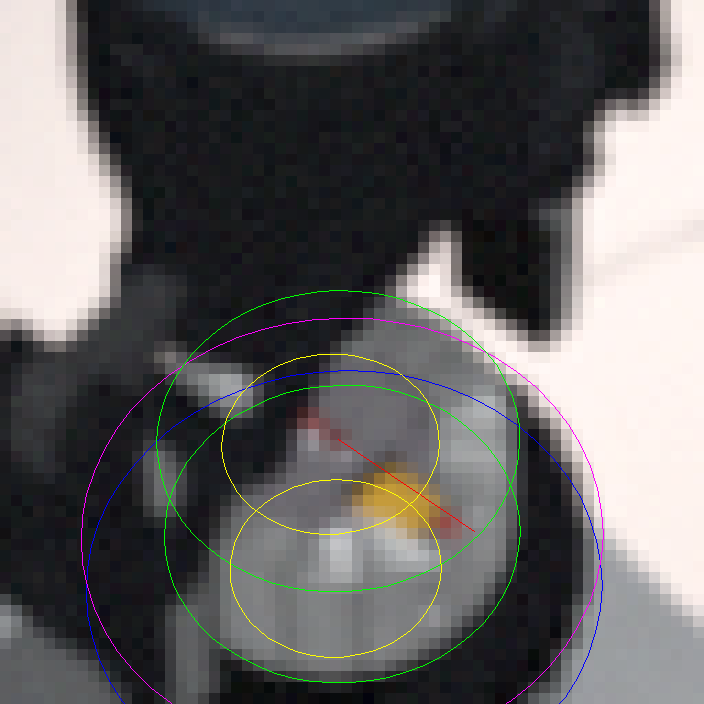

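Released. I'll go straight up, keeping the fingers open, and look again.

```bash
python3 -m creep '[[0,0,0,-1,0,-5,0],[0,0,0,0,0,-10,0],[0,0,0,0,0,-20,0],[0,0,0,0,0,-30,0],[0,0,0,0,0,-35,0],[0,0,0,0,0,-35,0],[0,0,0,0,0,-30,0],[0,0,0,0,0,0,0]]'; python3 -m creep '[[0,0,0,-35,0,-5,0],[0,0,0,-35,0,0,0],[0,0,0,-35,0,0,0],[0,0,0,-35,0,0,0],[0,0,0,-35,0,0,0],[0,0,0,0,0,0,0]]'; python3 - <<'E'
from h import *
s=grab_frame("scene");t=grab_frame("top")
c=np.array((583,-40.2))
def circle(c,r,z): return proj(s,[[c[0]+r*np.cos(a),c[1]+r*np.sin(a),z] for a in np.linspace(0,6.28,60)])
overlay(s,275,225,64,54,11,[(circle(c,44,70),(255,0,0)),(circle(c,30,114),(0,255,0)),(circle(c,19,114),(0,255,255)),(circle(c,44,86),(255,0,255))],"pics/e1.png")
cv2.imwrite("pics/e2.png",crop(t,(336,220),40,8,""))
print(sense()["contact_force"].round(1))
E
```

```text
clock: 24.72
eef_pos: [580.7, -41.9, 435.5]
tcp_rot: [3.141, -0.002, 0.293]
contact_force: [0.6, -0.7, 1.1]
opening: 1.003
clock: 25.22
eef_pos: [407.3, -92.8, 444.6]
tcp_rot: [3.137, -0.012, 0.296]
contact_force: [0.6, 0.3, 0.2]
opening: 1.002
[-0.  -0.4 -0.4]
```

View pics/e1.png

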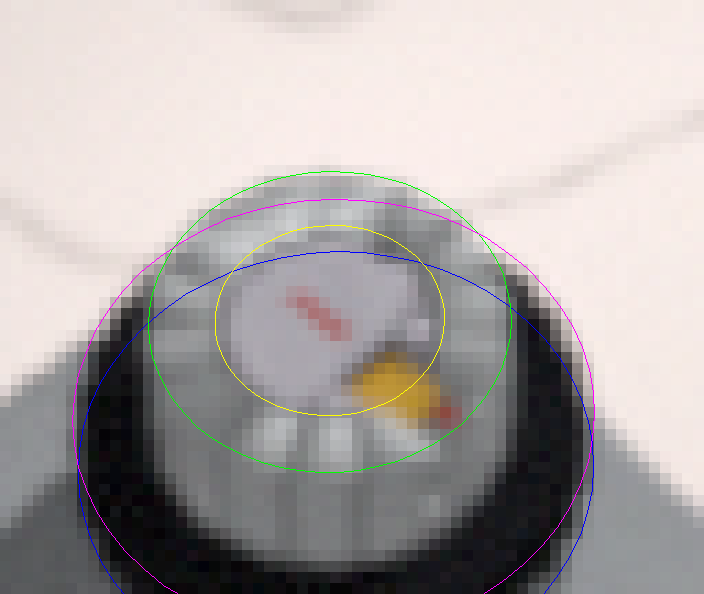

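View pics/e2.png

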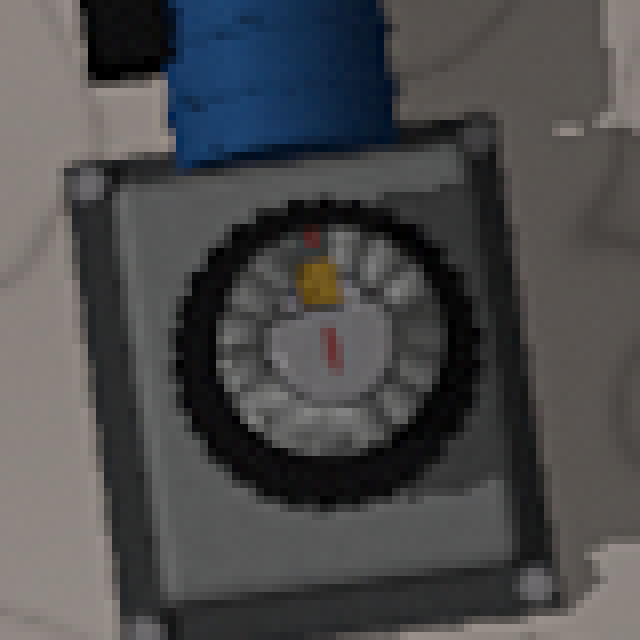

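```bash
python3 -c "
from rig import job
print(job.sign_off())"
```

```text
the job is handed in; nothing more can be done
None
```

I dropped the brass key into the shaft slot, slid the pulley over shaft and key and pressed it down, let go of both, and handed the job in. The clock stood at about 25 s of the 72 s allowed.

**Key:** I found the slot from the red line, at about +0.21 rad. The foot was about 5 mm into the pocket when I let go, and it met no measurable resistance. Afterwards its top looked level with the shaft end.

**Pulley:** It went on freely. I measured about 3 N of resistance where the dust ring should be, less than the 9 N expected, but those readings came after the push had eased. It then stopped firmly under about 31 N, with its underside at about 69.9 mm against a seat at 70 mm.

**Last checks:**
- **Alignment:** both cameras show the red shaft line, the key and the hub mark in one line.
- **Height:** the hub top agrees with the home position, but pictures alone only settle this to about 2 mm. That it is fully home therefore rests mainly on where it stopped. I did not touch it again to confirm.
- **Disagreement:** the two cameras differed by about 4 mm in x. I worked around this by lining parts up against each other in the scene view.
- **Clearance:** the arm stood clear with no contact force, and I did not bring the arm near the other objects after lifting out the key. I did not measure their positions again.

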